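Lay out stripped gearbox parts under the magnifier

ROBOT

A 6-joint arm with a two-finger parallel gripper is mounted at the origin on the work surface. World frame = base frame: x ahead of the robot, y to its left, z up, the work surface at z = 0. Lengths are in mm, angles in rad, forces in N, time in s.
With the tool pointing down it reaches from about 325 to 750 mm from the base axis. Payload 7.6 kg.
Tool frame: the origin (TCP) lies at the very end of the fingers, on their centre line; the grasp point (between the pads) lies r.grasp_offset behind it (r.grasp_offset is the distance from the TCP to the grasp point, in mm); z points along the fingers, x is the direction in which the jaws open and shut, and the axes are right-handed (so a half turn about z gives the same grasp; the last joint's range is limited). The gripper opens to 85 mm and grips with 20 to 120 N. Pads are 22 mm wide; open, the fingers measure 114 mm over their backs; the gripper's body (76 mm by 85 mm) begins 54 mm behind the grasp point. The pads swing forward as they close: fully open they stand 13 mm farther back than shut.
Start: joints at [-1.191, 0.052, 1.401, -0, 1.689, -0.07], TCP at [228.289, -472.79, 231.323] pointing down, gripper open.
Joint ranges: [-2.9, 2.9], [-0.91, 2.17], [0.12, 2.37], [-1.06, 4.2], [0.26, 2.73], [-2.93, 2.93]. Speed limits (rad/s): [2.57, 2.57, 3.01, 3.14, 3.14, 3.14].

INTERFACE

Orientations are given as a unit quaternion [w, x, y, z].
In Python, from rig import readout, viewer, order, r gives the robot as it stands. The module is installed in compiled form; this text tells all that it offers.
- The arm moves only by the shell command python3 -m crank 'ROWS' [OPENING]. ROWS is JSON, a list of rows, each an object of numbers: "tx", "ty", "tz": the shift along the tool's x, y, z in mm; "turn": the turn about the tool's z in degrees. In form: [{"tx": .., "ty": .., "tz": .., "turn": ..}, ...]. A call has 1 to 8 rows; each row is the pose to reach, as a shift and turn from the pose commanded when the call began, along the tool's axes at that moment; what a row does not reach only later rows make up. A row lasts 1/8 s, in which the tool goes at most 62.5 mm and 10.7 degrees, less where a joint would pass 70% of its speed; a pose out of reach is approached as far as the arm can. A call with a gripper value outside its range is refused whole. OPENING is the opening, from -1 (shut) to 1 (fully open), set as the call begins (- or left out, the last holds). The fingers move at their own pace and stop on an object; the grip force is fixed at half the most. Time passes only in rows, so rows that repeat a pose let the fingers close. It gives the time, the measured TCP pose, the force and the opening at its end, in the units of the state.
- readout.get_obs(): the state, without advancing time (a new reading comes with each control period).
- viewer.grab_frame(name): name is "scene" or "top"; returns the picture (400x640x3 uint8, blue, green, red); there is no depth.
- viewer.get_calibration(name): a dict with "mtx" (3x3 intrinsics, pixels), "R" (3x3) and "t" (3): a world point X has camera coordinates R X + t. Camera axes: x right, y down, z forward; pixel columns grow to the right and rows downward; lengths in mm; the calibration is good to about 2 mm. A picture is of the moment at which its call begins. get_calibration takes no time and is no camera call.
- order.sign_off(): hands the job in, once; it reports no verdict.
Trained networks look in the newest picture that a camera, given by its name, has taken for a name from the list of things; names that differ only in an ending like _2 or _b are one class to them, and where a whole thing is asked for, a point or a joint stands for the part that bears it (a point fixed in the world has none). Each returns a list of dicts, best first, with "p" (0 to 1); they miss things now and then, are a little off and sometimes report something else, mostly with a low value. They report only what shows in the picture. A call takes as long as a camera call. They do not tell look-alikes from the thing itself.
- viewer.silhouettes(camera, target): "region" (400x640 bool, what is visible of it) and "xy" ([column, row] in pixels, amid what is visible of it).
- viewer.mark_of(camera, target): "xy" ([column, row] in pixels: a listed point, or the origin of a listed thing).
The state is a dict: "clock": time; "qpos": joint angles; "qvel": joint speeds; "joint_torque": joint torques, N m; "tcp_pos": TCP position; "tcp_rot": TCP orientation; "contact_force": force on the tool from outside, world axes, zero at the start; "moment": the same for the moment, N m; "gripper_width": finger opening in mm.
Only numpy, scipy, OpenCV 4.12 (cv2) and the standard library are available. Lean on these libraries where they do the work, as an engineer would, in place of code of your own. Each camera call takes 0.05 s, during which the arm holds its last target.

TASK

Set out the stripped gearbox parts for inspection: swing the magnifier off to one side so that no part of its lens ring is over the tray, then lay every ball bearing from the cardboard flat in a blue square of the tray and stand every bronze bush in a yellow square, one to a square, centred so that none lies on the lines. When all are laid out, swing the magnifier back so that its lens is centred over the tray, and leave the other things on the bench where they are.

Things in the scene. Friction and masses are not known exactly. Their poses are not given: they have to be found in the camera images.
- tray: Fixed steel tray 200 x 290 mm, 12 mm high; origin: centre of its underside. Floor (dark liner) 4.4 mm above the origin. Printed on it: 60 mm squares, a row of four blue ones centred at tray x = +42 mm (far from the robot) and a row of four yellow ones at x = -42 mm; in both rows the centres are at tray y = -96, -32, +32, +96 mm. Its yaw varies by 0.28 rad either way.
- lens (a point): Centre of the round lens of the bench magnifier, 120 mm clear glass in a white ring of 140 mm outer diameter and 24 mm thickness, 218 mm above the bench (underside of the ring 206 mm, its top 230 mm). It moves only level, on two booms; x points along the outer boom, away from the elbow.
- grip (a point): Centre of the black upright grip knob of the magnifier, a round peg 22 mm in diameter and 52 mm tall (its top 282 mm above the bench), on the lens ring opposite the boom, 84 mm from the lens centre in line with the outer boom. Take it from above and pull; it may turn in the grip. The lug under it is 230 mm above the bench.
- elbow (a point): Upright pivot between the two booms, 250 mm above the bench; x points along the inner boom away from its fixed post, whose axis is 280 mm back. The outer boom runs 260 mm on to the lens centre. Both joints are stiff (0.55 N m at the post, 0.4 here) and stay where left. Bend from inner to outer boom 0.35 to 2.6 rad counter-clockwise; inner boom -1.7 to 1.3 rad from pointing along world -x.
- socket: Black steel socket, 30 mm in diameter, 38 mm tall, standing by the parts. Not part of the job. Origin: centre of its underside.
- nut: Steel hexagon nut, 24 mm across flats, 13 mm tall, by the parts. Not part of the job. Origin: centre of its underside.
- caliper: Caliper lying beyond the tray, 235 mm long. Not part of the job. Origin: under the middle of its beam.
- tub: White grease tub with a red lid, 68 mm in diameter, 55 mm tall. Not part of the job. Origin: centre of its underside.
- tape: Roll of beige tape lying flat, 104 mm in diameter, 24 mm tall. Not part of the job. Origin: centre of its underside.
- driver: Screwdriver with a blue handle, 190 mm long, lying on the bench. Not part of the job. Origin: under its middle.
- bearing0_mid (a point): Ball bearing, bright steel with dark seals, 42 mm outside, 20 mm bore, 13 mm thick, about 70 g; starts flat on the cardboard sheet (3 mm thick) to the right. Point: its centre, half-way up; z is its axis; either face may lie up. May be absent (None).
- bearing1_mid (a point): Ball bearing, bright steel with dark seals, 42 mm outside, 20 mm bore, 13 mm thick, about 70 g; starts flat on the cardboard sheet (3 mm thick) to the right. Point: its centre, half-way up; z is its axis; either face may lie up. May be absent (None).
- bearing2_mid (a point): Ball bearing, bright steel with dark seals, 42 mm outside, 20 mm bore, 13 mm thick, about 70 g; starts flat on the cardboard sheet (3 mm thick) to the right. Point: its centre, half-way up; z is its axis; either face may lie up. May be absent (None).
- bearing3_mid (a point): Ball bearing, bright steel with dark seals, 42 mm outside, 20 mm bore, 13 mm thick, about 70 g; starts flat on the cardboard sheet (3 mm thick) to the right. Point: its centre, half-way up; z is its axis; either face may lie up. May be absent (None).
- bush0_mid (a point): Plain bronze bush, yellow metal, 36 mm outside, 24 mm bore, 22 mm tall, about 105 g; starts upright on the cardboard sheet (3 mm thick) to the right. Point: its centre, half-way up; z is its axis; either end may be up. May be absent (None).
- bush1_mid (a point): Plain bronze bush, yellow metal, 36 mm outside, 24 mm bore, 22 mm tall, about 105 g; starts upright on the cardboard sheet (3 mm thick) to the right. Point: its centre, half-way up; z is its axis; either end may be up. May be absent (None).
- bush2_mid (a point): Plain bronze bush, yellow metal, 36 mm outside, 24 mm bore, 22 mm tall, about 105 g; starts upright on the cardboard sheet (3 mm thick) to the right. Point: its centre, half-way up; z is its axis; either end may be up. May be absent (None).
- bush3_mid (a point): Plain bronze bush, yellow metal, 36 mm outside, 24 mm bore, 22 mm tall, about 105 g; starts upright on the cardboard sheet (3 mm thick) to the right. Point: its centre, half-way up; z is its axis; either end may be up. May be absent (None).
Not all that is in view belongs to the job. What is shaped like the part that bears bush0_mid but orange or red is not meant.

How it is judged:
By the outcome, as a careful person would: the job done as asked, in the order asked, and still so for the second after the job is handed in, with the robot touching nothing.
Of bearing0, bearing1, bearing2, bearing3, bush0, bush1, bush2, bush3 only 6 to 8 are there at a start; the rules pass over those that are not, and their reading is None.
At some moment in a run one of bearing0, bearing1, bearing2, bearing3, bush0, bush1, bush2, bush3 may be knocked a few centimetres aside while the robot is not near it.
Once in a run the grip may slacken for a moment while it holds something.
It also fails if it takes over 210 s, if anything falls off the work surface, if the arm or the gripper's body presses on something with over 40 N, if the wrist force passes 120 N, or if a joint passes its speed limit or range.

## Working session

There is one attempt and no reset: what is moved stays moved. The work goes in short steps, Python scripts to look and compute and a shell command to move; the robot and the scene stay as the last step left them, time stands still between calls to the robot, and variables do not carry over. Pictures are saved under pics/ and viewed, and the job is handed in when it is done.

```bash
mkdir -p pics; python3 - <<'E'
from rig import readout, viewer, order, r
import cv2
o=readout.get_obs()
for k,v in o.items(): print(k,v)
print(r.grasp_offset)
for n in("scene","top"):
    cv2.imwrite(f"pics/{n}0.png",viewer.grab_frame(n)); c=viewer.get_calibration(n); print(n,c)
E
```

```text
clock 0.0
qpos [-1.19130401e+00  5.28488722e-02  1.40174501e+00  1.30282262e-05
  1.68862382e+00 -7.03056275e-02]
qvel [ 0.00087065  0.00020108  0.00068249  0.00217073  0.00184116 -0.00072551]
joint_torque [ 4.67065620e-04 -3.81663287e+01 -3.60188663e+01 -8.78865058e-05
  6.11824755e-03 -1.48976955e-05]
tcp_pos [ 228.16642039 -472.47912819  230.45586141]
tcp_rot [-4.84446932e-04  8.46989966e-01 -5.31608255e-01 -6.52340434e-04]
contact_force [0.06768408 0.42926792 1.01673031]
moment [-0.01466994 -0.03983014  0.02081404]
gripper_width 85.39578173429983
18.700000000000003
scene {'mtx': array([[417.10663538,   0.        , 316.94383733],
       [  0.        , 417.10663538, 196.24771588],
       [  0.        ,   0.        ,   1.        ]]), 'R': array([[ 0.81944099,  0.57288239, -0.01795091],
       [ 0.40720778, -0.60393206, -0.68516267],
       [-0.40335876,  0.55414063, -0.72816885]]), 't': array([-508.56921021, -113.94759557, 1562.39285299])}
top {'mtx': array([[387.18103378,   0.        , 318.77543981],
       [  0.        , 387.18103378, 198.4823701 ],
       [  0.        ,   0.        ,   1.        ]]), 'R': array([[-0.02702464, -0.99949562, -0.01667865],
       [-0.98958918,  0.02910877, -0.14094658],
       [ 0.14136099,  0.01269598, -0.9898767 ]]), 't': array([  23.65318513,  609.22627925, 1030.49998781])}
```

View pics/scene0.png

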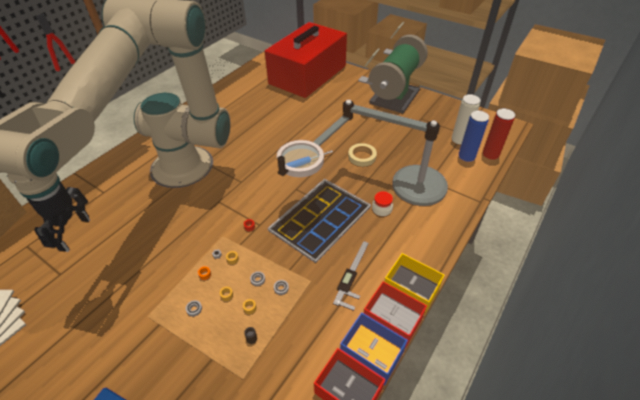

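View pics/top0.png

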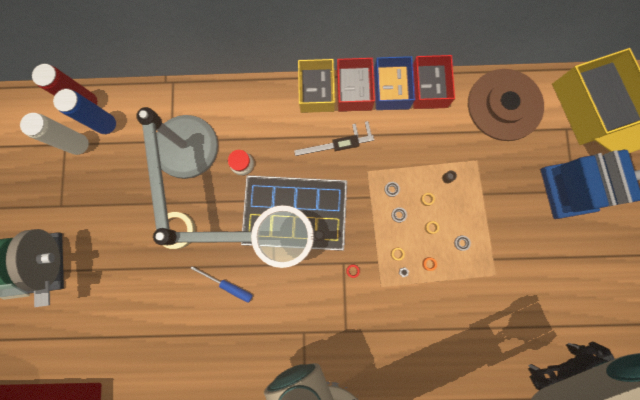

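Top view: three bearings at (392,189), (399,215) and (462,243), and three bronze bushes at (428,199), (432,228) and (398,254). The orange ring (429,264) and red ring (353,271) are decoys. The lens is at about (282,237), over the tray.

```bash
cat > h.py <<'E'
from rig import readout, viewer, order, r
import numpy as np, cv2
from scipy.spatial.transform import Rotation as Ro
def proj(n,X):
    c=viewer.get_calibration(n); v=c['R']@np.array(X,float)+c['t']; p=c['mtx']@v; return p[:2]/p[2]
def ray(n,px):
    c=viewer.get_calibration(n); d=c['R'].T@np.linalg.solve(c['mtx'],[px[0],px[1],1.]); o=-c['R'].T@c['t']; return o,d
def atz(n,px,z):
    o,d=ray(n,px); return o+d*(z-o[2])/d[2]
def tri(p1,p2):
    A=[];b=[]
    for n,p in(("top",p1),("scene",p2)):
        o,d=ray(n,p); d=d/np.linalg.norm(d); P=np.eye(3)-np.outer(d,d); A.append(P); b.append(P@o)
    return np.linalg.lstsq(np.vstack(A),np.hstack(b),rcond=None)[0]
def pose():
    o=readout.get_obs(); q=o['tcp_rot']; R=Ro.from_quat([q[1],q[2],q[3],q[0]]).as_matrix()
    return np.array(o['tcp_pos']),R,o
def go(x,y,z,yaw=None):
    "print tool shift to world target from measured pose; yaw=deg direction of tool x in world"
    p,R,o=pose(); d=R.T@(np.array([x,y,z])-p)
    cur=np.degrees(np.arctan2(R[1,0],R[0,0])); t=0
    if yaw is not None:
        t=-(yaw-cur); t=(t+90)%180-90
    print("t %.2f pos %s yaw %.1f q6 %.2f w %.1f | tx %.1f ty %.1f tz %.1f turn %.1f"%(o['clock'],np.round(p,1),cur,o['qpos'][5],o['gripper_width'],*d,t))
E
python3 - <<'E'
from h import *
for n in("top","scene"):
    viewer.grab_frame(n)
    for k in("tray","lens","grip","elbow","bearing0_mid","bush0_mid","nut","socket"):
        for m in viewer.mark_of(n,k):
            if m['p']>.2: print(n,k,np.round(m['xy'],1),round(m['p'],2))
E
```

```text
top tray [295.1 212.5] 0.83
top tray [319.9 234.2] 0.65
top lens [282.1 238.1] 0.86
top lens [446.5 178. ] 0.43
top grip [244.1 162. ] 0.63
top grip [320.3 235.3] 0.62
top elbow [165.5 237.1] 0.57
top bearing0_mid [292.6 214.1] 0.63
top bearing0_mid [395.5 189.4] 0.42
top bearing0_mid [396.  253.7] 0.4
top bush0_mid [396.  252.5] 0.66
top bush0_mid [246.5 163.9] 0.64
top bush0_mid [426.4 264.9] 0.59
top bush0_mid [351.7 272. ] 0.51
top bush0_mid [219.9 284.1] 0.27
top nut [404.7 276.1] 0.57
top socket [447.3 175.9] 0.53
scene tray [323.2 221.1] 0.93
scene lens [298.5 155.5] 0.58
scene grip [279.4 161.9] 0.63
scene grip [382.5 207.3] 0.24
scene elbow [348.5 105.8] 0.8
scene bearing0_mid [280.1 287.2] 0.43
scene bush0_mid [245.1 228.7] 0.69
scene bush0_mid [203.2 274.9] 0.67
scene bush0_mid [232.7 258.4] 0.56
scene nut [214.6 255.7] 0.38
scene socket [194.6 310.5] 0.75
scene socket [252.9 338.8] 0.63
```

```bash
python3 - <<'E'
from h import *
T=cv2.imread("pics/top0.png");S=cv2.imread("pics/scene0.png")
print("lens",tri([282.1,238.1],[298.5,155.5]),atz("top",[282.1,238.1],218),atz("scene",[298.5,155.5],218))
print("grip",tri([320.3,235.3],[279.4,161.9]))
print("elbow",tri([165.5,237.1],[348.5,105.8]))
print("post",atz("top",[147,116],250))
for n,p in(("top",(320,235)),("scene",(279,162))): print(atz(n,p,256))
def crop(I,x0,y0,x1,y1,k,f): cv2.imwrite(f,cv2.resize(I[y0:y1,x0:x1],None,fx=k,fy=k,interpolation=cv2.INTER_CUBIC))
crop(T,230,150,430,300,4,"pics/c1.png"); crop(T,360,150,500,290,4,"pics/c2.png")
E
```

```text
lens [495.38287709  89.72889286 226.79367128] [495.64643617  90.58657709 218.        ] [489.09792368  97.67847852 218.        ]
grip [497.0244031    2.22053414 267.61870359]
elbow [505.97625665 345.39392074 258.76846398]
post [785.26521976 397.3458541  250.        ]
[498.4849826    3.23295283 256.        ]
[487.25726224  10.57805288 256.        ]
```

View pics/c1.png

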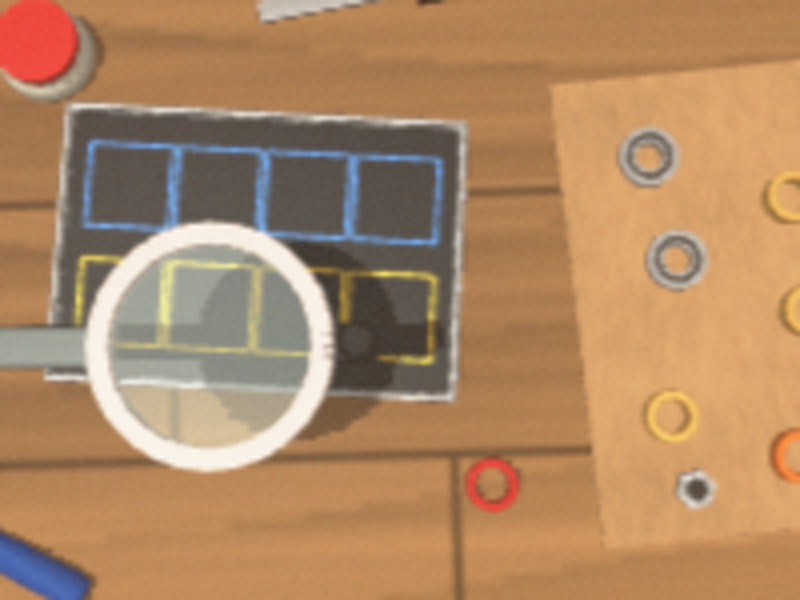

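View pics/c2.png

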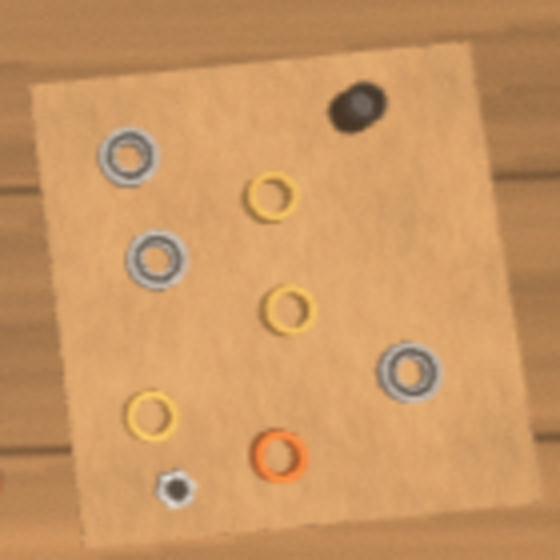

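```bash
python3 - <<'E'
from h import *
go(495.5,5,345,-90); go(495.5,5,242,-90)
E
```

```text
t 1.00 pos [ 228.3 -472.8  231.3] yaw -64.2 q6 -0.07 w 85.3 | tx -314.1 ty -448.4 tz -113.7 turn 25.8
t 1.00 pos [ 228.3 -472.8  231.3] yaw -64.2 q6 -0.07 w 85.3 | tx -314.1 ty -448.4 tz -10.7 turn 25.8
```

```bash
python3 -m crank '[{"tz":-60},{"tz":-114},{"tx":-314,"ty":-448,"tz":-114,"turn":26},{"tx":-314,"ty":-448,"tz":-114,"turn":26},{"tx":-314,"ty":-448,"tz":-114,"turn":26},{"tx":-314,"ty":-448,"tz":-114,"turn":26},{"tx":-314,"ty":-448,"tz":-114,"turn":26},{"tx":-314,"ty":-448,"tz":-114,"turn":26}]' 1; python3 -c "
from h import *
go(495.5,5,345,-90)"
```

```text
t 1.00 pos [ 228.3 -472.8  231.3] yaw -64.2 q6 -0.07 w 85.3 | tx -314.1 ty -448.4 tz -113.7 turn 25.8validation failed for argument at $[0]...
```

```bash
python3 -m crank '[{"tx":0,"ty":0,"tz":-60,"turn":0},{"tx":0,"ty":0,"tz":-114,"turn":0},{"tx":-314,"ty":-448,"tz":-114,"turn":26},{"tx":-314,"ty":-448,"tz":-114,"turn":26},{"tx":-314,"ty":-448,"tz":-114,"turn":26},{"tx":-314,"ty":-448,"tz":-114,"turn":26},{"tx":-314,"ty":-448,"tz":-114,"turn":26},{"tx":-314,"ty":-448,"tz":-114,"turn":26}]' 1; python3 -c "
from h import *
go(495.5,5,345,-90)"
```

```text
clock: 2.0
tcp_pos: [408.2, -150.4, 345.6]
tcp_rot: [0.0, -0.706, 0.709, -0.0]
contact_force: [0.8, -0.4, 0.0]
gripper_width: 85.4
t 2.00 pos [ 408.2 -150.4  345.6] yaw -90.2 q6 1.14 w 85.4 | tx -155.8 ty -86.6 tz 0.6 turn -0.2
```

```bash
python3 -m crank '[{"tx":-156,"ty":-87,"tz":0,"turn":0},{"tx":-156,"ty":-87,"tz":0,"turn":0},{"tx":-156,"ty":-87,"tz":0,"turn":0},{"tx":-156,"ty":-87,"tz":0,"turn":0},{"tx":-156,"ty":-87,"tz":0,"turn":0}]' 1; python3 -c "
from h import *
go(495.5,5,345,-90)
for n in('top','scene'): cv2.imwrite(f'pics/{n}1.png',viewer.grab_frame(n)[100:300,200:450])"
```

```text
clock: 2.62
tcp_pos: [495.1, 3.0, 345.3]
tcp_rot: [-0.0, -0.706, 0.708, -0.0]
contact_force: [0.5, -0.3, -0.3]
gripper_width: 85.5
t 2.62 pos [495.1   3.  345.3] yaw -90.2 q6 1.51 w 85.5 | tx -2.0 ty -0.4 tz 0.3 turn -0.2
```

View pics/scene1.png

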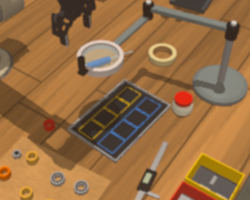

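View pics/top1.png

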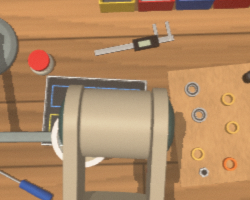

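The gripper stands above the knob in the scene view (knob at about (282,165) full frame). Descending.

```bash
python3 -m crank '[{"tx":-1,"ty":0,"tz":40,"turn":0},{"tx":-1,"ty":0,"tz":60,"turn":0},{"tx":-1,"ty":0,"tz":70,"turn":0},{"tx":-1,"ty":0,"tz":80,"turn":0},{"tx":-1,"ty":0,"tz":90,"turn":0},{"tx":-1,"ty":0,"tz":98,"turn":0},{"tx":-1,"ty":0,"tz":103,"turn":0}]' 1; python3 -c "
from h import *
go(495.5,5,242,-90)
for n in('scene',): cv2.imwrite(f'pics/{n}2.png',cv2.resize(viewer.grab_frame(n)[80:230,200:400],None,fx=3,fy=3))"
```

```text
clock: 3.6
tcp_pos: [495.2, 4.3, 241.9]
tcp_rot: [-0.0, -0.706, 0.708, 0.0]
contact_force: [0.9, -0.2, 0.2]
gripper_width: 85.7
t 3.60 pos [495.2   4.3 241.9] yaw -90.2 q6 1.51 w 85.7 | tx -0.7 ty -0.3 tz -0.1 turn -0.2
```

View pics/scene2.png

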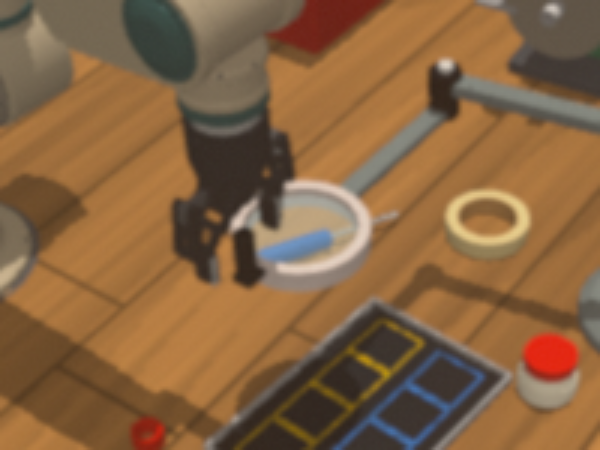

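```bash
python3 -m crank '[{"tx":-1,"ty":-4,"tz":0,"turn":0},{"tx":-1,"ty":-4,"tz":0,"turn":0},{"tx":-1,"ty":-4,"tz":0,"turn":0},{"tx":-1,"ty":-4,"tz":0,"turn":0},{"tx":-1,"ty":-4,"tz":0,"turn":0},{"tx":-1,"ty":-4,"tz":0,"turn":0},{"tx":-1,"ty":-4,"tz":0,"turn":0},{"tx":-1,"ty":-4,"tz":0,"turn":0}]' -0.7; python3 -c "
from h import *
go(462,335,242)
for n in('scene',): cv2.imwrite(f'pics/{n}3.png',cv2.resize(viewer.grab_frame(n)[80:230,200:400],None,fx=3,fy=3))"
```

```text
clock: 4.65
tcp_pos: [499.4, 5.4, 242.7]
tcp_rot: [0.0, -0.706, 0.708, -0.0]
contact_force: [-0.1, 1.1, 2.7]
gripper_width: 20.7
t 4.65 pos [499.4   5.4 242.7] yaw -90.2 q6 1.51 w 20.7 | tx -329.5 ty 38.7 tz 0.7 turn 0.0
```

View pics/scene3.png

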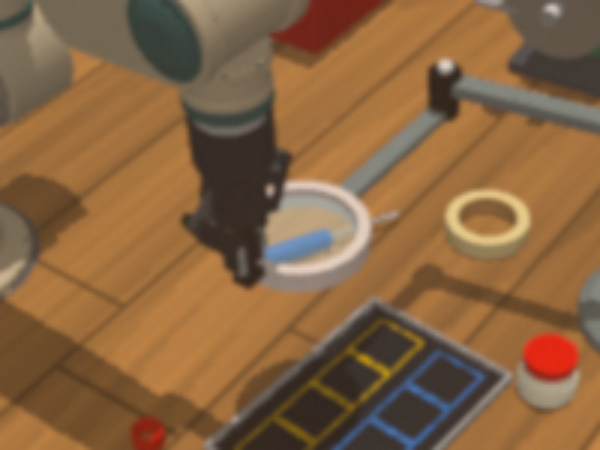

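Knob held (20.7 mm). Pulling to the left.

```bash
python3 -m crank '[{"tx":-20,"ty":2,"tz":0,"turn":0},{"tx":-45,"ty":5,"tz":0,"turn":0},{"tx":-75,"ty":9,"tz":0,"turn":0},{"tx":-105,"ty":12,"tz":0,"turn":0},{"tx":-135,"ty":16,"tz":0,"turn":0},{"tx":-165,"ty":20,"tz":0,"turn":0},{"tx":-190,"ty":22,"tz":0,"turn":0},{"tx":-200,"ty":23,"tz":0,"turn":0}]'; python3 -c "
from h import *
go(462,335,242)"
```

```text
clock: 5.7
tcp_pos: [476.8, 205.8, 242.7]
tcp_rot: [-0.0, -0.706, 0.708, -0.0]
contact_force: [-2.0, -3.4, 5.6]
gripper_width: 20.9
t 5.70 pos [476.8 205.8 242.7] yaw -90.2 q6 1.91 w 20.9 | tx -129.2 ty 15.3 tz 0.5 turn 0.0
```

```bash
python3 -m crank '[{"tx":-20,"ty":2,"tz":0,"turn":0},{"tx":-45,"ty":5,"tz":0,"turn":0},{"tx":-75,"ty":9,"tz":0,"turn":0},{"tx":-105,"ty":12,"tz":0,"turn":0},{"tx":-125,"ty":15,"tz":0,"turn":0},{"tx":-130,"ty":16,"tz":0,"turn":0},{"tx":-130,"ty":16,"tz":0,"turn":0}]'; python3 -c "
from h import *
go(462,335,242)
for n in('scene','top'): cv2.imwrite(f'pics/{n}4.png',viewer.grab_frame(n))"
```

```text
clock: 6.58
tcp_pos: [461.8, 335.5, 242.7]
tcp_rot: [0.0, -0.705, 0.709, -0.0]
contact_force: [0.7, 0.2, 5.1]
gripper_width: 20.5
t 6.58 pos [461.8 335.5 242.7] yaw -90.3 q6 2.14 w 20.5 | tx 0.5 ty -0.2 tz 0.7 turn 0.0
```

View pics/top4.png

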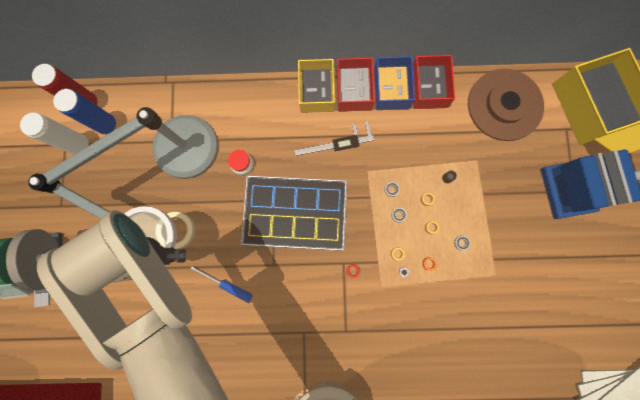

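View pics/scene4.png

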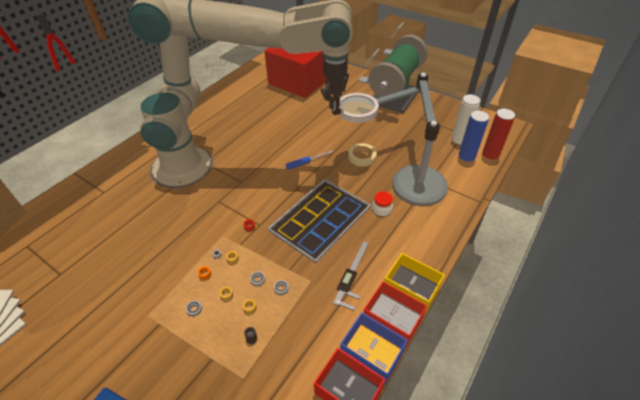

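The magnifier is clear of the tray (ring at about (147,230) in the top view). Now I'll release it, rise, and measure the tray and parts.

```bash
python3 -m crank '[{"tx":0,"ty":0,"tz":0,"turn":0},{"tx":0,"ty":0,"tz":0,"turn":0},{"tx":0,"ty":0,"tz":0,"turn":0},{"tx":0,"ty":0,"tz":0,"turn":0},{"tx":0,"ty":0,"tz":-40,"turn":0},{"tx":0,"ty":0,"tz":-100,"turn":0},{"tx":0,"ty":0,"tz":-110,"turn":0}]' 1; cat > meas.py <<'E'
from h import *
from scipy.optimize import least_squares
SQ={'b':(42,),'y':(-42,)}
def tray(T,S):
    out={}
    pts={}
    for n,I in(("top",T),("scene",S)):
        h=cv2.cvtColor(I,cv2.COLOR_BGR2HSV)
        mask={'b':cv2.inRange(h,(100,110,90),(125,255,255)),'y':cv2.inRange(h,(20,110,90),(35,255,255))}
        x0,y0,x1,y1=(235,165,352,255) if n=="top" else (262,175,375,262)
        for k,m in mask.items():
            z=np.zeros_like(m); z[y0:y1,x0:x1]=m[y0:y1,x0:x1]
            c,hi=cv2.findContours(z,cv2.RETR_CCOMP,cv2.CHAIN_APPROX_NONE)
            for cc,hh in zip(c,hi[0]):
                if hh[3]>=0 and cv2.contourArea(cc)>60:
                    M=cv2.moments(cc); pts.setdefault((n,k),[]).append((M['m10']/M['m00'],M['m01']/M['m00']))
    return pts
def fit(n,pts,init):
    obs=[];mod=[]
    for k in'by':
        p=sorted(pts.get((n,k),[]))
        if len(p)!=4: print(n,k,len(p),np.round(p,1)); continue
        ys=[96,32,-32,-96] if n=="top" else None
        if n=="scene": # sort by column: +y goes right
            p=sorted(p,reverse=True); ys=[96,32,-32,-96]
        obs+=p; mod+=[((42 if k=='b' else -42),y,4.4) for y in ys]
    mod=np.array(mod,float);obs=np.array(obs)
    def f(v):
        c,s=np.cos(v[2]),np.sin(v[2])
        return np.concatenate([proj(n,(v[0]+c*m[0]-s*m[1],v[1]+s*m[0]+c*m[1],m[2]))-o for m,o in zip(mod,obs)])
    r_=least_squares(f,init); return r_.x,np.sqrt(np.mean(r_.fun**2))
E
python3 - <<'E'
from meas import *
o=atz("top",[295,212.5],4); print(o)
T=viewer.grab_frame("top");S=viewer.grab_frame("scene")
cv2.imwrite("pics/top5.png",T);cv2.imwrite("pics/scene5.png",S)
p=tray(T,S)
for n in("top","scene"): print(n,*fit(n,p,[o[0],o[1],0]))
go(462,335,340)
E
```

```text
clock: 7.55
tcp_pos: [462.1, 335.9, 357.8]
tcp_rot: [0.004, -0.706, 0.708, -0.001]
contact_force: [0.3, 0.1, -0.5]
gripper_width: 85.5
[576.73125737  76.14086501   4.        ]
top b 0 []
top [ 5.77615701e+02  7.81909368e+01 -8.22896052e-02] 0.09263471333752561
scene b 0 []
scene y 3 [[291.  228.8]
 [304.  217. ]
 [316.4 205.6]]Traceback (most recent call last):
  File "<stdin>", line 6, in <module>
  File "meas.py", line 31, in fit
    r_=least_squares(f,init); return r_.x,np.sqrt(np.mean(r_.fun**2))
    return func(*args, **kwargs)
    vector_fun = VectorFunction(
        fun_wrapped,
    ...<6 lines>...
        workers=workers
    )
    self._update_fun()
    ~~~~~~~~~~~~~~~~^^
    self.f = self.fun_wrapped(xp_copy(self.x))
             ~~~~~~~~~~~~~~~~^^^^^^^^^^^^^^^^^
    return np.atleast_1d(self.fun(x))
                         ~~~~~~~~^^^
    return self.f(x, *self.args, **self.kwargs)
           ~~~~~~^^^^^^^^^^^^^^^^^^^^^^^^^^^^^^
  File "meas.py", line 30, in f
    return np.concatenate([proj(n,(v[0]+c*m[0]-s*m[1],v[1]+s*m[0]+c*m[1],m[2]))-o for m,o in zip(mod,obs)])
           ~~~~~~~~~~~~~~^^^^^^^^^^^^^^^^^^^^^^^^^^^^^^^^^^^^^^^^^^^^^^^^^^^^^^^^^^^^^^^^^^^^^^^^^^^^^^^^^^
ValueError: need at least one array to concatenate
```

```bash
python3 - <<'E'
import re
s=open('meas.py').read().replace("(100,110,90),(125,255,255)","(95,90,90),(125,255,255)").replace("(20,110,90)","(18,100,80)")
open('meas.py','w').write(s)
E
cat >> meas.py <<'E'
def parts(n,I,d=False):
    "blobs on the cardboard: bushes (yellow) and bearings (grey)"
    h=cv2.cvtColor(I,cv2.COLOR_BGR2HSV)
    res=[]
    return h
E
python3 - <<'E'
from meas import *
T=cv2.imread("pics/top5.png");S=cv2.imread("pics/scene5.png")
p=tray(T,S)
for n in("top","scene"):
    try: print(n,*fit(n,p,[577,78,-.08]))
    except Exception as e: print(e)
h=cv2.cvtColor(T,cv2.COLOR_BGR2HSV)
print(h[189,384:400].tolist()); print(h[199,420:436].tolist()); print(h[215,300:310].tolist(),h[195,245:256].tolist())
print(h[254,390:406].tolist())
hs=cv2.cvtColor(S,cv2.COLOR_BGR2HSV)
print(hs[278,250:265].tolist()); print(hs[293,219:234].tolist())
go(1,1,1)
E
```

```text
top b 0 []
top [ 5.77687889e+02  7.79813009e+01 -8.35782527e-02] 0.059581240553510294
scene b 3 [[310.6 242. ]
 [323.7 229.4]
 [336.1 217.5]]
scene y 3 [[291.1 228.8]
 [303.9 216.8]
 [316.4 205.5]]
need at least one array to concatenate
[[15, 96, 180], [15, 38, 189], [13, 33, 164], [14, 48, 128], [14, 54, 178], [14, 101, 212], [15, 122, 219], [15, 127, 223], [15, 126, 225], [15, 124, 223], [15, 123, 214], [15, 78, 171], [14, 39, 157], [16, 44, 132], [15, 33, 183], [15, 68, 213]]
[[15, 138, 191], [17, 150, 170], [18, 153, 225], [20, 144, 243], [18, 135, 235], [16, 127, 230], [16, 127, 230], [16, 124, 231], [16, 129, 227], [16, 126, 226], [15, 135, 202], [16, 141, 168], [17, 150, 182], [19, 150, 235], [19, 145, 238], [17, 134, 230]]
[[18, 46, 100], [21, 43, 101], [18, 43, 102], [20, 45, 101], [16, 45, 97], [21, 36, 93], [15, 33, 93], [17, 38, 95], [13, 38, 93], [14, 30, 92]] [[13, 39, 211], [17, 29, 160], [11, 39, 104], [15, 45, 91], [11, 43, 95], [133, 18, 97], [108, 97, 179], [108, 78, 154], [128, 10, 98], [13, 38, 93], [16, 47, 92]]
[[16, 136, 204], [17, 150, 199], [20, 145, 242], [20, 143, 240], [17, 133, 229], [16, 126, 229], [16, 126, 229], [16, 124, 230], [16, 126, 230], [16, 124, 226], [15, 126, 221], [16, 140, 179], [17, 149, 198], [20, 150, 242], [19, 143, 239], [17, 130, 229]]
[[14, 78, 182], [14, 43, 149], [12, 37, 117], [13, 37, 125], [13, 51, 134], [15, 106, 149], [15, 137, 177], [16, 147, 191], [15, 146, 194], [15, 129, 188], [15, 93, 165], [14, 56, 128], [14, 37, 116], [12, 36, 141], [14, 58, 153]]
[[17, 171, 219], [19, 190, 222], [19, 194, 199], [18, 190, 156], [18, 176, 139], [16, 158, 155], [16, 151, 177], [16, 151, 181], [16, 153, 182], [17, 162, 186], [18, 179, 198], [19, 193, 210], [19, 193, 189], [18, 180, 159], [16, 157, 179]]
t 7.65 pos [461.8 335.7 353.8] yaw -90.2 q6 2.14 w 85.0 | tx 337.0 ty 460.4 tz 351.1 turn 0.0
```

```bash
cat > meas.py <<'E'
from h import *
from scipy.optimize import least_squares
SQS=[(x,y) for x in(42,-42) for y in(96,32,-32,-96)]
def loc(v,x,y,z=4.4):
    c,s=np.cos(v[2]),np.sin(v[2]); return np.array([v[0]+c*x-s*y,v[1]+s*x+c*y,z])
def fit(n,I,v0=(577.7,78,-.0835)):
    h=cv2.cvtColor(I,cv2.COLOR_BGR2HSV); obs=[];mod=[]
    for k,x,m in(('b',42,cv2.inRange(h,(95,60,90),(130,255,255))),('y',-42,cv2.inRange(h,(18,100,80),(35,255,255)))):
        z=np.zeros_like(m); q=np.int32([proj(n,loc(v0,a,b)) for a,b in((98,143),(98,-143),(-98,-143),(-98,143))])
        cv2.fillPoly(z,[q],255); z&=m
        c,hi=cv2.findContours(z,cv2.RETR_CCOMP,cv2.CHAIN_APPROX_NONE)
        for cc,hh in zip(c,hi[0] if hi is not None else []):
            if hh[3]>=0 and cv2.contourArea(cc)>60:
                M=cv2.moments(cc); p=np.array([M['m10'],M['m01']])/M['m00']
                ys=[96,32,-32,-96]; d=[np.linalg.norm(proj(n,loc(v0,x,y))-p) for y in ys]
                if min(d)<6: obs.append(p); mod.append((x,ys[int(np.argmin(d))]))
    f=lambda v:np.concatenate([proj(n,loc(v,*m))-o for m,o in zip(mod,obs)])
    r_=least_squares(f,v0); return r_.x,len(mod),np.sqrt(np.mean(r_.fun**2))
def blobs(n,I,quad,z):
    "blobs that differ from cardboard colour inside world quad"
    k=4; q=np.int32([proj(n,(a,b,3)) for a,b in quad]); x0,y0=q.min(0); x1,y1=q.max(0)
    J=cv2.resize(I[y0:y1,x0:x1],None,fx=k,fy=k,interpolation=cv2.INTER_CUBIC)
    L=cv2.cvtColor(J,cv2.COLOR_BGR2LAB).astype(float); h=cv2.cvtColor(J,cv2.COLOR_BGR2HSV)
    zz=np.zeros(J.shape[:2],np.uint8); cv2.fillPoly(zz,[(q-[x0,y0])*k],255)
    med=np.median(L[zz>0],0); d=np.linalg.norm((L-med)*[.7,1.3,1.3],axis=2); m=((d>14)&(zz>0)).astype(np.uint8)*255
    c,_=cv2.findContours(m,cv2.RETR_EXTERNAL,cv2.CHAIN_APPROX_NONE); out=[]
    for cc in c:
        if cv2.contourArea(cc)<60*k*k/4: continue
        b=np.zeros_like(m); cv2.drawContours(b,[cc],-1,255,-1); mm=(b>0)&(m>0)
        M=cv2.moments(cc); p=np.array([M['m10'],M['m01']])/M['m00']/k+[x0,y0]-.4
        hh=h[mm].astype(float); w=atz(n,p,z)
        out.append((p,w,cv2.contourArea(cc)/k/k,np.median(hh,0),J))
    return out
def show(I,f,x0,y0,x1,y1,k): cv2.imwrite(f,cv2.resize(I[y0:y1,x0:x1],None,fx=k,fy=k,interpolation=cv2.INTER_CUBIC))
E
python3 - <<'E'
from meas import *
T=cv2.imread("pics/top5.png");S=cv2.imread("pics/scene5.png")
for n,I in(("top",T),("scene",S)): print(n,*fit(n,I))
quad=[atz("top",p,3)[:2] for p in((371,173),(477,164),(491,273),(384,284))]
print(np.round(quad))
for n,I in(("top",T),("scene",S)):
    for b in blobs(n,I,quad,12): print(n,np.round(b[0],1),np.round(b[1]),round(b[2]),b[3])
E
```

```text
top [ 5.77697102e+02  7.79947296e+01 -8.23834746e-02] 8 0.05667116772030832
scene [ 5.76529289e+02  8.09441754e+01 -7.99217947e-02] 7 0.08803397606536581
[[ 686. -146.]
 [ 703. -454.]
 [ 392. -466.]
 [ 370. -168.]]
top [403.3 271.7] [ 402. -222.   12.] 85 [ 15.  49. 196.]
top [429.1 263.5] [ 423. -294.   12.] 169 [ 13.  177.  233.5]
top [397.3 253.6] [ 452. -208.   12.] 140 [ 19. 144. 239.]
top [461.9 242.6] [ 478. -389.   12.] 211 [ 15.  47. 171.]
top [431.6 227.2] [ 523. -308.   12.] 148 [ 18. 146. 234.]
top [398.7 214.5] [ 562. -218.   12.] 197 [ 15.  45. 182.]
top [427.2 198.9] [ 604. -301.   12.] 145 [ 18. 146. 231.]
top [391.6 188.8] [ 636. -202.   12.] 193 [ 14.  44. 178.]
top [448.9 176.5] [ 667. -367.   12.] 156 [ 14. 106.  98.]
scene [250.2 336. ] [ 660. -360.   12.] 225 [ 14. 117.  81.]
scene [193.3 308. ] [ 478. -388.   12.] 228 [ 14.  43. 134.]
scene [249.  306.6] [ 602. -298.   12.] 186 [ 18. 186. 173.]
scene [225.8 293.8] [ 521. -305.   12.] 179 [ 18. 187. 170.]
scene [280.8 287.2] [ 636. -201.   12.] 211 [ 14.  50. 141.]
scene [257.2 278.6] [ 562. -217.   12.] 202 [ 14.  50. 139.]
scene [203.9 273.1] [ 420. -292.   12.] 178 [ 14. 232. 181.]
scene [231.8 257.7] [ 451. -205.   12.] 149 [ 18. 186. 168.]
scene [216.5 253.8] [ 403. -221.   12.] 85 [ 14.  63. 141.]
```

Both cameras agree within 3 mm. There are 3 bearings and 3 bushes, and the tray is at (577,79.5), yaw -0.081. First I'll go over the bush at (522,-306).

```bash
python3 -m crank '[{"tx":640,"ty":-60,"tz":0,"turn":-85},{"tx":640,"ty":-60,"tz":0,"turn":-85},{"tx":640,"ty":-60,"tz":0,"turn":-85},{"tx":640,"ty":-60,"tz":50,"turn":-85},{"tx":640,"ty":-60,"tz":100,"turn":-85},{"tx":640,"ty":-60,"tz":150,"turn":-85},{"tx":640,"ty":-60,"tz":200,"turn":-85},{"tx":640,"ty":-60,"tz":250,"turn":-85}]' 0.5; python3 -c "
from h import *
go(522,-306.5,100,-5)"
```

```text
clock: 8.65
tcp_pos: [501.2, -98.7, 250.3]
tcp_rot: [-0.0, 0.995, -0.098, -0.001]
contact_force: [1.8, -0.5, 0.5]
gripper_width: 64.2
t 8.65 pos [501.2 -98.7 250.3] yaw -11.3 q6 -0.07 w 64.2 | tx 61.3 ty 199.7 tz 150.2 turn -6.3
```

```bash
python3 -m crank '[{"tx":61,"ty":200,"tz":150,"turn":-6},{"tx":61,"ty":200,"tz":150,"turn":-6},{"tx":61,"ty":200,"tz":150,"turn":-6},{"tx":61,"ty":200,"tz":150,"turn":-6},{"tx":61,"ty":200,"tz":150,"turn":-6},{"tx":61,"ty":200,"tz":150,"turn":-6}]' 0.5; python3 -c "
from h import *
go(522,-306.5,8,-5)"
```

```text
clock: 9.4
tcp_pos: [520.5, -304.8, 101.3]
tcp_rot: [-0.001, 0.999, -0.049, -0.001]
contact_force: [0.3, 0.9, 0.6]
gripper_width: 64.1
t 9.40 pos [ 520.5 -304.8  101.3] yaw -5.7 q6 -0.49 w 64.1 | tx 1.9 ty 1.7 tz 93.3 turn -0.7
```

```bash
python3 -m crank '[{"tx":0,"ty":0,"tz":50,"turn":0},{"tx":0,"ty":0,"tz":75,"turn":0},{"tx":0,"ty":0,"tz":85,"turn":0},{"tx":0,"ty":0,"tz":92,"turn":0},{"tx":0,"ty":0,"tz":92,"turn":0}]' 0.5; python3 -c "
from h import *
go(522,-306.5,8,-5)
T=viewer.grab_frame('scene');cv2.imwrite('pics/s6.png',cv2.resize(T[220:340,150:310],None,fx=4,fy=4,interpolation=cv2.INTER_CUBIC))"
```

```text
clock: 10.02
tcp_pos: [521.7, -305.3, 11.7]
tcp_rot: [0.0, 0.999, -0.049, 0.001]
contact_force: [0.4, -0.4, -0.0]
gripper_width: 63.9
t 10.03 pos [ 521.7 -305.3   11.7] yaw -5.6 q6 -0.49 w 63.9 | tx 0.4 ty 1.2 tz 3.7 turn -0.6
```

View pics/s6.png

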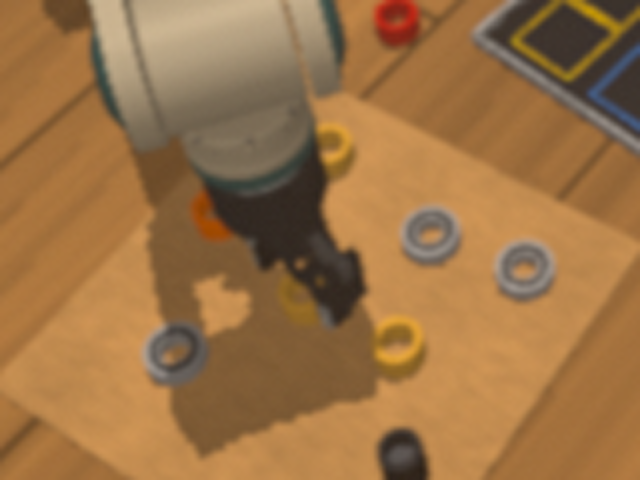

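The bush is between the fingers in the scene view. Lowering the last 4 mm and closing.

```bash
python3 -m crank '[{"tx":0,"ty":1,"tz":4,"turn":0},{"tx":0,"ty":1,"tz":4,"turn":0}]' 0.5;  python3 -m crank '[{"tx":0,"ty":0,"tz":0,"turn":0},{"tx":0,"ty":0,"tz":0,"turn":0},{"tx":0,"ty":0,"tz":0,"turn":0},{"tx":0,"ty":0,"tz":0,"turn":0},{"tx":0,"ty":0,"tz":0,"turn":0},{"tx":0,"ty":0,"tz":0,"turn":0}]' -0.6;python3 -c "
from h import *
go(522,-306.5,8,-5)"
```

```text
clock: 10.32
tcp_pos: [521.1, -306.4, 6.8]
tcp_rot: [0.0, 0.999, -0.049, 0.0]
contact_force: [0.2, -0.2, -0.4]
gripper_width: 64.2
clock: 11.08
tcp_pos: [521.4, -306.6, 7.3]
tcp_rot: [0.0, 0.999, -0.049, 0.0]
contact_force: [-0.0, 0.3, 5.2]
gripper_width: 33.5
t 11.07 pos [ 521.4 -306.6    7.3] yaw -5.6 q6 -0.49 w 33.5 | tx 0.6 ty -0.1 tz -0.7 turn -0.6
```

```bash
python3 -m crank '[{"tx":0,"ty":0,"tz":-30,"turn":0},{"tx":0,"ty":0,"tz":-70,"turn":0},{"tx":0,"ty":0,"tz":-70,"turn":0}]'; python3 -c "
from meas import *
v=(577.1,79.5,-.081)
for q in SQS: print(q,np.round(loc(v,*q),1))
p=loc(v,-42,-96); go(p[0],p[1],80,-4.6)"
```

```text
clock: 11.45
tcp_pos: [522.5, -307.2, 79.9]
tcp_rot: [0.001, 0.999, -0.049, 0.002]
contact_force: [-0.0, -0.7, -1.3]
gripper_width: 33.8
(42, 96) [626.7 171.8   4.4]
(42, 32) [621.6 108.    4.4]
(42, -32) [616.4  44.2   4.4]
(42, -96) [611.2 -19.6   4.4]
(-42, 96) [543.  178.6   4.4]
(-42, 32) [537.8 114.8   4.4]
(-42, -32) [532.6  51.    4.4]
(-42, -96) [527.5 -12.8   4.4]
t 11.45 pos [ 522.5 -307.2   79.9] yaw -5.6 q6 -0.49 w 33.8 | tx -23.9 ty -293.5 tz -1.0 turn -1.0
```

```bash
python3 -m crank '[{"tx":-24,"ty":-293,"tz":-10,"turn":-1},{"tx":-24,"ty":-293,"tz":-10,"turn":-1},{"tx":-24,"ty":-293,"tz":-10,"turn":-1},{"tx":-24,"ty":-293,"tz":-10,"turn":-1},{"tx":-24,"ty":-293,"tz":-10,"turn":-1},{"tx":-24,"ty":-293,"tz":-10,"turn":-1},{"tx":-24,"ty":-293,"tz":20,"turn":-1},{"tx":-24,"ty":-293,"tz":20,"turn":-1}]'; python3 -c "
from meas import *
go(527.5,-12.8,9.5,-4.6)"
```

```text
clock: 12.45
tcp_pos: [523.5, -13.0, 53.3]
tcp_rot: [0.0, 0.999, -0.041, -0.004]
contact_force: [-0.9, 0.6, -1.3]
gripper_width: 33.6
t 12.45 pos [523.5 -13.   53.3] yaw -4.7 q6 -0.01 w 33.6 | tx 4.3 ty -0.6 tz 43.7 turn -0.1
```

```bash
python3 -m crank '[{"tx":4,"ty":0,"tz":20,"turn":0},{"tx":4,"ty":0,"tz":32,"turn":0},{"tx":4,"ty":0,"tz":39,"turn":0},{"tx":4,"ty":0,"tz":43,"turn":0},{"tx":4,"ty":0,"tz":43,"turn":0}]'; python3 -c "
from meas import *
go(527.5,-12.8,9,-4.6)"
```

```text
clock: 13.08
tcp_pos: [530.0, -12.8, 13.9]
tcp_rot: [0.0, 0.999, -0.04, 0.0]
contact_force: [-0.5, 1.0, -1.2]
gripper_width: 33.6
t 13.07 pos [530.  -12.8  13.9] yaw -4.6 q6 -0.01 w 33.6 | tx -2.5 ty 0.2 tz 4.9 turn -0.0
```

```bash
python3 -m crank '[{"tx":-2.5,"ty":0,"tz":1,"turn":0},{"tx":-2.5,"ty":0,"tz":1,"turn":0}]'; python3 -c "
from meas import *
go(527.5,-12.8,9,-4.6)"
```

```text
clock: 13.32
tcp_pos: [527.4, -12.5, 13.0]
tcp_rot: [0.0, 0.999, -0.04, 0.0]
contact_force: [0.4, -0.5, -1.9]
gripper_width: 34.0
t 13.32 pos [527.4 -12.5  13. ] yaw -4.6 q6 -0.01 w 34.0 | tx 0.1 ty 0.3 tz 4.0 turn -0.0
```

```bash
python3 -m crank '[{"tx":0,"ty":0,"tz":2,"turn":0},{"tx":0,"ty":0,"tz":4,"turn":0},{"tx":0,"ty":0,"tz":4,"turn":0}]'; python3 -m crank '[{"tx":0,"ty":0,"tz":0,"turn":0},{"tx":0,"ty":0,"tz":0,"turn":0},{"tx":0,"ty":0,"tz":0,"turn":0},{"tx":0,"ty":0,"tz":-30,"turn":0},{"tx":0,"ty":0,"tz":-80,"turn":0},{"tx":0,"ty":0,"tz":-110,"turn":0}]' 0.3;  python3 -c "
from meas import *
go(604,-299.5,80,-5)"
```

```text
clock: 13.7
tcp_pos: [527.3, -12.5, 8.5]
tcp_rot: [0.0, 0.999, -0.04, -0.0]
contact_force: [0.3, 0.3, -0.5]
gripper_width: 33.8
clock: 14.45
tcp_pos: [528.2, -12.6, 121.5]
tcp_rot: [0.0, 0.999, -0.04, 0.002]
contact_force: [0.5, -0.8, -1.4]
gripper_width: 55.6
t 14.45 pos [528.2 -12.6 121.5] yaw -4.6 q6 -0.01 w 55.6 | tx 98.5 ty 279.9 tz 41.9 turn 0.4
```

```bash
cat > chk.py <<'E'
from meas import *
import sys
quad=[(686,-146),(703,-454),(392,-466),(370,-168)]
T=viewer.grab_frame('top');S=viewer.grab_frame('scene')
for n,I in(("top",T),("scene",S)):
    print(n,[(*(np.round(b[1][:2]).astype(int).tolist()),int(b[2]),'Y' if 16.5<b[3][0]<25 and b[3][1]>110 else ('G' if b[3][1]<70 else '-')) for b in blobs(n,I,quad,12)])
if len(sys.argv)>1: cv2.imwrite('pics/%s.png'%sys.argv[1],np.vstack([T[150:300,230:500],S[170:320,150:420]]))
E
python3 chk.py k1; python3 -m crank '[{"tx":98,"ty":280,"tz":0,"turn":0},{"tx":98,"ty":280,"tz":0,"turn":0},{"tx":98,"ty":280,"tz":0,"turn":0},{"tx":98,"ty":280,"tz":0,"turn":0},{"tx":98,"ty":280,"tz":40,"turn":0},{"tx":98,"ty":280,"tz":60,"turn":0},{"tx":98,"ty":280,"tz":60,"turn":0}]' 0.5; python3 -c "
from h import *
go(603,-299.5,7,-5)"
```

```text
top [(402, -222, 85, 'G'), (423, -294, 168, '-'), (452, -208, 135, 'Y'), (478, -389, 210, 'G'), (554, -153, 20, '-'), (562, -218, 198, 'G'), (604, -301, 142, 'Y'), (636, -202, 194, 'G'), (667, -367, 157, '-')]
scene [(682, -456, 17, '-'), (660, -360, 225, '-'), (478, -388, 230, 'G'), (602, -299, 185, 'Y'), (636, -201, 213, 'G'), (562, -217, 204, 'G'), (421, -292, 177, '-'), (451, -205, 148, 'Y'), (402, -221, 86, 'G')]
clock: 15.42
tcp_pos: [601.1, -298.2, 55.3]
tcp_rot: [-0.002, 0.999, -0.04, -0.003]
contact_force: [0.3, 0.0, 0.9]
gripper_width: 64.3
t 15.43 pos [ 601.1 -298.2   55.3] yaw -4.6 q6 -0.43 w 64.3 | tx 2.3 ty 1.3 tz 48.3 turn 0.4
```

View pics/k1.png

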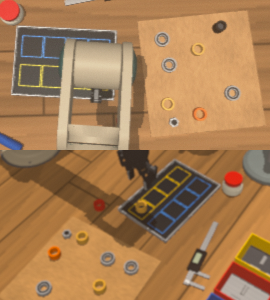

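Bush 1 stands in the end yellow square and the other parts haven't moved. Second bush next.

```bash
python3 -m crank '[{"tx":1,"ty":0.5,"tz":25,"turn":0},{"tx":1,"ty":0.5,"tz":40,"turn":0},{"tx":1,"ty":0.5,"tz":47,"turn":0},{"tx":1,"ty":0.5,"tz":48,"turn":0},{"tx":1,"ty":0.5,"tz":48,"turn":0}]' 0.5; python3 -c "
from h import *
go(603,-299.5,7,-5)"
```

```text
clock: 16.05
tcp_pos: [604.0, -300.2, 11.8]
tcp_rot: [0.0, 0.999, -0.04, 0.001]
contact_force: [0.0, 0.6, 0.9]
gripper_width: 63.8
t 16.05 pos [ 604.  -300.2   11.8] yaw -4.6 q6 -0.44 w 63.8 | tx -1.0 ty -0.6 tz 4.8 turn 0.4
```

```bash
python3 -m crank '[{"tx":-1,"ty":0,"tz":4.5,"turn":0},{"tx":-1,"ty":0,"tz":4.5,"turn":0}]' 0.5;  python3 -m crank '[{"tx":0,"ty":0,"tz":0,"turn":0},{"tx":0,"ty":0,"tz":0,"turn":0},{"tx":0,"ty":0,"tz":0,"turn":0},{"tx":0,"ty":0,"tz":0,"turn":0},{"tx":0,"ty":0,"tz":0,"turn":0},{"tx":0,"ty":0,"tz":0,"turn":0}]' -0.6; python3 -m crank '[{"tx":0,"ty":0,"tz":-30,"turn":0},{"tx":0,"ty":0,"tz":-80,"turn":0},{"tx":0,"ty":0,"tz":-80,"turn":0}]'; python3 -c "
from h import *
go(532.6,51,88,-4.6)"
```

```text
clock: 16.3
tcp_pos: [602.3, -299.9, 5.9]
tcp_rot: [-0.0, 0.999, -0.04, -0.0]
contact_force: [-0.2, -0.3, 0.3]
gripper_width: 64.6
clock: 17.05
tcp_pos: [602.8, -300.2, 6.8]
tcp_rot: [0.0, 0.999, -0.04, 0.0]
contact_force: [0.3, -0.4, 4.4]
gripper_width: 34.0
clock: 17.42
tcp_pos: [604.5, -301.0, 91.1]
tcp_rot: [0.002, 0.999, -0.04, 0.004]
contact_force: [-0.2, -0.6, -1.5]
gripper_width: 34.2
t 17.43 pos [ 604.5 -301.    91.1] yaw -4.6 q6 -0.44 w 34.2 | tx -100.0 ty -345.1 tz 1.2 turn -0.0
```

```bash
python3 -m crank '[{"tx":-99,"ty":-345,"tz":0,"turn":0},{"tx":-99,"ty":-345,"tz":0,"turn":0},{"tx":-99,"ty":-345,"tz":0,"turn":0},{"tx":-99,"ty":-345,"tz":0,"turn":0},{"tx":-99,"ty":-345,"tz":0,"turn":0},{"tx":-99,"ty":-345,"tz":0,"turn":0},{"tx":-99,"ty":-345,"tz":30,"turn":0},{"tx":-99,"ty":-345,"tz":40,"turn":0}]';python3 -m crank '[{"tx":0,"ty":0,"tz":15,"turn":0},{"tx":0,"ty":0,"tz":30,"turn":0},{"tx":0,"ty":0,"tz":30,"turn":0}]'; python3 -c "
from h import *
go(532.6,51,8.5,-4.6)"
```

```text
clock: 18.42
tcp_pos: [529.5, 52.3, 43.0]
tcp_rot: [0.0, 0.999, -0.04, -0.003]
contact_force: [-0.6, 0.7, -0.5]
gripper_width: 34.0
clock: 18.8
tcp_pos: [530.8, 51.4, 14.7]
tcp_rot: [0.0, 0.999, -0.041, -0.001]
contact_force: [0.6, 0.2, -1.5]
gripper_width: 33.7
t 18.80 pos [530.8  51.4  14.7] yaw -4.7 q6 0.11 w 33.7 | tx 1.9 ty 0.3 tz 6.2 turn -0.1
```

```bash
python3 -m crank '[{"tx":1.5,"ty":0,"tz":3,"turn":0},{"tx":1.5,"ty":0,"tz":5,"turn":0},{"tx":1.5,"ty":0,"tz":5,"turn":0}]'; python3 -m crank '[{"tx":0,"ty":0,"tz":0,"turn":0},{"tx":0,"ty":0,"tz":0,"turn":0},{"tx":0,"ty":0,"tz":0,"turn":0},{"tx":0,"ty":0,"tz":-30,"turn":0},{"tx":0,"ty":0,"tz":-80,"turn":0},{"tx":0,"ty":0,"tz":-110,"turn":0}]' 0.3; python3 chk.py; python3 -c "
from meas import *
go(451.5,-206.5,60,-65)"
```

```text
clock: 19.18
tcp_pos: [533.3, 51.7, 11.4]
tcp_rot: [0.0, 0.999, -0.04, 0.0]
contact_force: [0.1, -0.1, -1.9]
gripper_width: 33.9
clock: 19.92
tcp_pos: [533.9, 51.8, 124.0]
tcp_rot: [-0.0, 0.999, -0.04, 0.002]
contact_force: [1.3, -0.5, -0.1]
gripper_width: 55.3
top [(402, -222, 85, 'G'), (423, -294, 168, '-'), (453, -208, 136, 'Y'), (478, -389, 210, 'G'), (562, -218, 198, 'G'), (636, -202, 193, 'G'), (667, -367, 157, '-')]
scene [(682, -455, 18, '-'), (660, -360, 226, '-'), (478, -388, 230, 'G'), (636, -201, 213, 'G'), (562, -218, 204, 'G'), (421, -292, 177, '-'), (451, -205, 149, 'Y'), (403, -221, 86, 'G')]
t 20.02 pos [535.3  51.8 125.7] yaw -4.6 q6 0.11 w 55.7 | tx -63.2 ty 264.3 tz 65.0 turn 60.4
```

```bash
python3 -m crank '[{"tx":-63,"ty":264,"tz":0,"turn":60},{"tx":-63,"ty":264,"tz":0,"turn":60},{"tx":-63,"ty":264,"tz":0,"turn":60},{"tx":-63,"ty":264,"tz":0,"turn":60},{"tx":-63,"ty":264,"tz":20,"turn":60},{"tx":-63,"ty":264,"tz":50,"turn":60},{"tx":-63,"ty":264,"tz":65,"turn":60},{"tx":-63,"ty":264,"tz":65,"turn":60}]' 0.5; python3 -m crank '[{"tx":0,"ty":0,"tz":0,"turn":0}]';python3 -c "
from h import *
go(451.5,-206.5,7,-65)"
```

```text
clock: 21.02
tcp_pos: [448.4, -205.6, 54.9]
tcp_rot: [0.0, 0.846, -0.533, -0.002]
contact_force: [-0.6, -0.1, 1.2]
gripper_width: 64.2
clock: 21.15
tcp_pos: [449.8, -206.2, 57.2]
tcp_rot: [-0.0, 0.846, -0.534, 0.001]
contact_force: [0.2, -0.3, 0.4]
gripper_width: 64.0
t 21.15 pos [ 449.8 -206.2   57.2] yaw -64.5 q6 0.62 w 64.0 | tx 0.9 ty -1.4 tz 50.2 turn 0.5
```

```bash
python3 -m crank '[{"tx":0.5,"ty":-1,"tz":25,"turn":0},{"tx":0.5,"ty":-1,"tz":40,"turn":0},{"tx":0.5,"ty":-1,"tz":46,"turn":0},{"tx":0.5,"ty":-1,"tz":50,"turn":0},{"tx":0.5,"ty":-1,"tz":50,"turn":0},{"tx":0.5,"ty":-1,"tz":50,"turn":0}]' 0.5; python3 -c "
from h import *
go(451.5,-206.5,7,-65)"
```

```text
clock: 21.9
tcp_pos: [450.5, -206.5, 6.8]
tcp_rot: [0.0, 0.845, -0.535, 0.001]
contact_force: [-0.7, 0.5, 0.9]
gripper_width: 64.2
t 21.90 pos [ 450.5 -206.5    6.8] yaw -64.6 q6 0.62 w 64.2 | tx 0.4 ty -0.9 tz -0.2 turn 0.4
```

```bash
python3 -m crank '[{"tx":0,"ty":-1,"tz":0,"turn":0},{"tx":0,"ty":-1,"tz":0,"turn":0},{"tx":0,"ty":-1,"tz":0,"turn":0},{"tx":0,"ty":-1,"tz":0,"turn":0},{"tx":0,"ty":-1,"tz":0,"turn":0},{"tx":0,"ty":-1,"tz":0,"turn":0}]' -0.6; python3 -m crank '[{"tx":0,"ty":0,"tz":-30,"turn":0},{"tx":0,"ty":0,"tz":-80,"turn":0},{"tx":0,"ty":0,"tz":-80,"turn":0}]'; python3 -c "
from h import *
go(537.8,114.8,88,-4.6)"
```

```text
clock: 22.65
tcp_pos: [451.6, -206.1, 7.0]
tcp_rot: [-0.0, 0.845, -0.535, 0.001]
contact_force: [-1.2, 0.7, 6.2]
gripper_width: 33.9
clock: 23.02
tcp_pos: [453.1, -207.0, 90.1]
tcp_rot: [-0.0, 0.845, -0.535, 0.004]
contact_force: [0.4, 0.1, -1.7]
gripper_width: 33.8
t 23.02 pos [ 453.1 -207.    90.1] yaw -64.6 q6 0.63 w 33.8 | tx -254.4 ty -214.5 tz 1.5 turn -60.0
```

```bash
python3 -m crank '[{"tx":-254,"ty":-214,"tz":0,"turn":-60},{"tx":-254,"ty":-214,"tz":0,"turn":-60},{"tx":-254,"ty":-214,"tz":0,"turn":-60},{"tx":-254,"ty":-214,"tz":0,"turn":-60},{"tx":-254,"ty":-214,"tz":0,"turn":-60},{"tx":-254,"ty":-214,"tz":0,"turn":-60},{"tx":-254,"ty":-214,"tz":20,"turn":-60},{"tx":-254,"ty":-214,"tz":50,"turn":-60}]';python3 -m crank '[{"tx":0,"ty":0,"tz":10,"turn":0},{"tx":0,"ty":0,"tz":22,"turn":0},{"tx":0,"ty":0,"tz":22,"turn":0},{"tx":0,"ty":0,"tz":22,"turn":0}]'; python3 -c "
from h import *
go(537.8,114.8,8.8,-4.6)"
```

```text
clock: 24.02
tcp_pos: [535.3, 115.7, 34.6]
tcp_rot: [0.0, 0.999, -0.04, -0.0]
contact_force: [0.6, 0.1, -1.5]
gripper_width: 33.9
clock: 24.52
tcp_pos: [536.2, 115.3, 15.1]
tcp_rot: [-0.0, 0.999, -0.04, 0.001]
contact_force: [0.4, -0.8, -0.9]
gripper_width: 34.4
t 24.52 pos [536.2 115.3  15.1] yaw -4.6 q6 0.23 w 34.4 | tx 1.7 ty 0.4 tz 6.3 turn -0.0
```

```bash
python3 -m crank '[{"tx":1.5,"ty":0,"tz":3,"turn":0},{"tx":1.5,"ty":0,"tz":5,"turn":0},{"tx":1.5,"ty":0,"tz":6,"turn":0},{"tx":1.5,"ty":0,"tz":6,"turn":0}]'; python3 -m crank '[{"tx":0,"ty":0,"tz":0,"turn":0},{"tx":0,"ty":0,"tz":0,"turn":0},{"tx":0,"ty":0,"tz":0,"turn":0},{"tx":0,"ty":0,"tz":-30,"turn":0},{"tx":0,"ty":0,"tz":-80,"turn":0},{"tx":0,"ty":0,"tz":-110,"turn":0}]' 0.3; python3 chk.py; python3 -c "
from meas import *
go(562,-217.5,60,-5)"
```

```text
clock: 25.02
tcp_pos: [537.0, 115.2, 8.2]
tcp_rot: [0.0, 0.999, -0.04, -0.0]
contact_force: [-0.1, -0.0, -1.7]
gripper_width: 33.8
clock: 25.78
tcp_pos: [537.9, 115.3, 121.1]
tcp_rot: [-0.0, 0.999, -0.04, 0.002]
contact_force: [-0.1, 0.9, 0.2]
gripper_width: 55.7
top [(402, -222, 86, 'G'), (423, -294, 167, '-'), (478, -389, 212, 'G'), (562, -218, 200, 'G'), (636, -202, 196, 'G'), (667, -367, 158, '-')]
scene [(681, -456, 18, '-'), (660, -360, 225, '-'), (478, -388, 230, 'G'), (636, -201, 213, 'G'), (562, -217, 204, 'G'), (421, -292, 177, '-'), (402, -221, 86, 'G')]
t 25.88 pos [539.2 115.5 122.8] yaw -4.6 q6 0.22 w 55.2 | tx 49.0 ty 330.2 tz 62.6 turn 0.4
```

```bash
python3 -m crank '[{"tx":49,"ty":330,"tz":0,"turn":0},{"tx":49,"ty":330,"tz":0,"turn":0},{"tx":49,"ty":330,"tz":0,"turn":0},{"tx":49,"ty":330,"tz":0,"turn":0},{"tx":49,"ty":330,"tz":0,"turn":0},{"tx":49,"ty":330,"tz":30,"turn":0},{"tx":49,"ty":330,"tz":60,"turn":0},{"tx":49,"ty":330,"tz":60,"turn":0}]' 0.5; python3 -m crank '[{"tx":0,"ty":0,"tz":20,"turn":0},{"tx":0,"ty":0,"tz":30,"turn":0},{"tx":0,"ty":0,"tz":30,"turn":0}]';python3 -c "
from h import *
go(562,-217.5,4,-5)"
```

```text
clock: 26.88
tcp_pos: [557.1, -217.0, 54.2]
tcp_rot: [-0.001, 0.999, -0.041, -0.003]
contact_force: [0.6, 0.2, 0.8]
gripper_width: 64.3
clock: 27.25
tcp_pos: [559.0, -217.2, 27.5]
tcp_rot: [-0.0, 0.999, -0.04, -0.001]
contact_force: [-0.1, -0.3, 0.0]
gripper_width: 64.0
t 27.25 pos [ 559.  -217.2   27.5] yaw -4.6 q6 -0.35 w 64.0 | tx 3.1 ty 0.0 tz 23.5 turn 0.4
```

```bash
python3 -m crank '[{"tx":2.5,"ty":0,"tz":10,"turn":0},{"tx":2.5,"ty":0,"tz":18,"turn":0},{"tx":2.5,"ty":0,"tz":21,"turn":0},{"tx":2.5,"ty":0,"tz":23,"turn":0},{"tx":2.5,"ty":0,"tz":23,"turn":0}]' 0.5;python3 -c "
from h import *
go(562,-217.5,4,-5)"
```

```text
clock: 27.88
tcp_pos: [561.8, -217.9, 5.3]
tcp_rot: [0.0, 0.999, -0.04, 0.0]
contact_force: [0.4, -0.8, -0.4]
gripper_width: 64.0
t 27.88 pos [ 561.8 -217.9    5.3] yaw -4.6 q6 -0.35 w 64.0 | tx 0.1 ty -0.5 tz 1.3 turn 0.4
```

```bash
python3 -m crank '[{"tx":0,"ty":0,"tz":0.5,"turn":0},{"tx":0,"ty":0,"tz":0.5,"turn":0},{"tx":0,"ty":0,"tz":0.5,"turn":0},{"tx":0,"ty":0,"tz":0.5,"turn":0},{"tx":0,"ty":0,"tz":0.5,"turn":0},{"tx":0,"ty":0,"tz":0.5,"turn":0}]' -0.6; python3 -m crank '[{"tx":0,"ty":0,"tz":-20,"turn":0},{"tx":0,"ty":0,"tz":-60,"turn":0},{"tx":0,"ty":0,"tz":-80,"turn":0},{"tx":0,"ty":0,"tz":-80,"turn":0}]'; python3 -c "
from h import *
go(616.4,44.2,88,-4.6)
T=viewer.grab_frame('scene');cv2.imwrite('pics/s7.png',cv2.resize(T[170:320,150:350],None,fx=4,fy=4,interpolation=cv2.INTER_CUBIC))"
```

```text
clock: 28.62
tcp_pos: [562.2, -218.1, 5.5]
tcp_rot: [0.0, 0.999, -0.04, 0.001]
contact_force: [-0.3, -0.1, 5.3]
gripper_width: 39.0
clock: 29.12
tcp_pos: [562.7, -218.3, 86.7]
tcp_rot: [0.001, 0.999, -0.04, 0.002]
contact_force: [0.3, -0.5, -0.3]
gripper_width: 39.4
t 29.12 pos [ 562.7 -218.3   86.7] yaw -4.6 q6 -0.35 w 39.4 | tx 32.4 ty -266.0 tz -1.5 turn -0.0
```

View pics/s7.png

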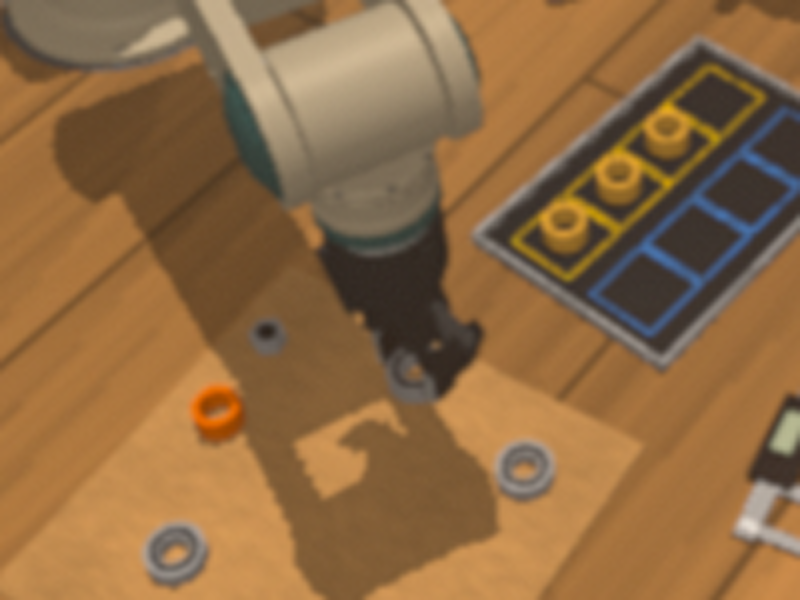

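Three bushes stand in the yellow squares and the bearing is held level. Placing it in a blue square.

```bash
python3 -m crank '[{"tx":33,"ty":-266,"tz":0,"turn":0},{"tx":33,"ty":-266,"tz":0,"turn":0},{"tx":33,"ty":-266,"tz":0,"turn":0},{"tx":33,"ty":-266,"tz":0,"turn":0},{"tx":33,"ty":-266,"tz":0,"turn":0},{"tx":33,"ty":-266,"tz":30,"turn":0},{"tx":33,"ty":-266,"tz":50,"turn":0},{"tx":33,"ty":-266,"tz":60,"turn":0}]';python3 -m crank '[{"tx":0,"ty":0,"tz":5,"turn":0},{"tx":0,"ty":0,"tz":10,"turn":0},{"tx":0,"ty":0,"tz":10,"turn":0}]'; python3 -c "
from h import *
go(616.4,44.2,7,-4.6)"
```

```text
clock: 30.18
tcp_pos: [614.9, 43.8, 22.2]
tcp_rot: [0.0, 0.999, -0.041, -0.002]
contact_force: [0.2, -0.6, -0.6]
gripper_width: 39.3
clock: 30.55
tcp_pos: [616.3, 44.4, 14.9]
tcp_rot: [0.0, 0.999, -0.04, 0.0]
contact_force: [0.1, 0.1, -0.5]
gripper_width: 39.2
t 30.55 pos [616.3  44.4  14.9] yaw -4.6 q6 0.09 w 39.2 | tx 0.1 ty 0.2 tz 7.9 turn -0.0
```

```bash
python3 -m crank '[{"tx":0,"ty":0,"tz":3,"turn":0},{"tx":0,"ty":0,"tz":6,"turn":0},{"tx":0,"ty":0,"tz":7.5,"turn":0},{"tx":0,"ty":0,"tz":7.5,"turn":0}]'; python3 -m crank '[{"tx":0,"ty":0,"tz":0,"turn":0},{"tx":0,"ty":0,"tz":0,"turn":0},{"tx":0,"ty":0,"tz":0,"turn":0},{"tx":0,"ty":0,"tz":-30,"turn":0},{"tx":0,"ty":0,"tz":-80,"turn":0},{"tx":0,"ty":0,"tz":-110,"turn":0}]' 0.4; python3 chk.py; python3 -c "
from meas import *
go(636,-201.5,60,-5)"
```

```text
clock: 31.05
tcp_pos: [616.1, 44.6, 7.1]
tcp_rot: [0.0, 0.999, -0.04, -0.0]
contact_force: [-0.3, 0.3, -0.7]
gripper_width: 39.2
clock: 31.8
tcp_pos: [617.0, 44.6, 120.4]
tcp_rot: [-0.0, 0.999, -0.04, 0.002]
contact_force: [0.9, 0.6, 0.1]
gripper_width: 60.1
top [(402, -222, 86, 'G'), (423, -294, 168, '-'), (478, -389, 210, 'G'), (636, -202, 194, 'G'), (667, -367, 157, '-')]
scene [(682, -456, 18, '-'), (660, -360, 225, '-'), (478, -388, 230, 'G'), (636, -201, 213, 'G'), (421, -292, 178, '-'), (402, -221, 86, 'G')]
t 31.90 pos [618.3  44.6 122.3] yaw -4.6 q6 0.09 w 59.9 | tx 36.9 ty 243.9 tz 62.4 turn 0.4
```

```bash
python3 -m crank '[{"tx":37,"ty":244,"tz":0,"turn":0},{"tx":37,"ty":244,"tz":0,"turn":0},{"tx":37,"ty":244,"tz":0,"turn":0},{"tx":37,"ty":244,"tz":0,"turn":0},{"tx":37,"ty":244,"tz":30,"turn":0},{"tx":37,"ty":244,"tz":60,"turn":0},{"tx":37,"ty":244,"tz":80,"turn":0},{"tx":37,"ty":244,"tz":90,"turn":0}]' 0.5; python3 -m crank '[{"tx":0,"ty":0,"tz":5,"turn":0},{"tx":0,"ty":0,"tz":5,"turn":0}]';python3 -c "
from h import *
go(636,-201.5,4.5,-5)"
```

```text
clock: 32.9
tcp_pos: [632.7, -201.2, 25.4]
tcp_rot: [-0.0, 0.999, -0.04, -0.001]
contact_force: [-0.4, -0.1, -0.3]
gripper_width: 64.5
clock: 33.15
tcp_pos: [633.7, -201.6, 22.9]
tcp_rot: [0.0, 0.999, -0.04, 0.0]
contact_force: [0.6, 0.1, 0.4]
gripper_width: 64.1
t 33.15 pos [ 633.7 -201.6   22.9] yaw -4.6 q6 -0.28 w 64.1 | tx 2.2 ty -0.3 tz 18.4 turn 0.4
```

```bash
python3 -m crank '[{"tx":2,"ty":0,"tz":8,"turn":0},{"tx":2,"ty":0,"tz":14,"turn":0},{"tx":2,"ty":0,"tz":17,"turn":0},{"tx":2,"ty":0,"tz":17,"turn":0},{"tx":2,"ty":0,"tz":17,"turn":0}]' 0.5; python3 -m crank '[{"tx":0,"ty":0,"tz":0,"turn":0},{"tx":0,"ty":0,"tz":0,"turn":0},{"tx":0,"ty":0,"tz":0,"turn":0},{"tx":0,"ty":0,"tz":0,"turn":0},{"tx":0,"ty":0,"tz":0,"turn":0},{"tx":0,"ty":0,"tz":0,"turn":0}]' -0.6; python3 -m crank '[{"tx":0,"ty":0,"tz":-20,"turn":0},{"tx":0,"ty":0,"tz":-60,"turn":0},{"tx":0,"ty":0,"tz":-80,"turn":0},{"tx":0,"ty":0,"tz":-80,"turn":0}]'; python3 -c "
from h import *
go(611.2,-19.6,88,-4.6)"
```

```text
clock: 33.78
tcp_pos: [635.5, -201.8, 5.5]
tcp_rot: [0.0, 0.999, -0.04, 0.0]
contact_force: [-0.1, -0.1, -0.7]
gripper_width: 64.0
clock: 34.52
tcp_pos: [635.8, -202.0, 6.1]
tcp_rot: [0.0, 0.999, -0.04, 0.001]
contact_force: [0.1, 0.6, 5.4]
gripper_width: 39.6
clock: 35.02
tcp_pos: [636.3, -202.1, 87.6]
tcp_rot: [0.001, 0.999, -0.04, 0.002]
contact_force: [-1.1, -0.4, -1.2]
gripper_width: 39.2
t 35.02 pos [ 636.3 -202.1   87.6] yaw -4.6 q6 -0.28 w 39.2 | tx -39.7 ty -179.9 tz -0.8 turn -0.0
```

```bash
python3 -m crank '[{"tx":-39,"ty":-180,"tz":0,"turn":0},{"tx":-39,"ty":-180,"tz":0,"turn":0},{"tx":-39,"ty":-180,"tz":0,"turn":0},{"tx":-39,"ty":-180,"tz":0,"turn":0},{"tx":-39,"ty":-180,"tz":30,"turn":0},{"tx":-39,"ty":-180,"tz":50,"turn":0},{"tx":-39,"ty":-180,"tz":60,"turn":0},{"tx":-39,"ty":-180,"tz":70,"turn":0}]';python3 -m crank '[{"tx":0,"ty":0,"tz":0,"turn":0},{"tx":0,"ty":0,"tz":0,"turn":0}]'; python3 -c "
from h import *
go(611.2,-19.6,7.5,-4.6)"
```

```text
clock: 36.02
tcp_pos: [611.2, -19.7, 14.8]
tcp_rot: [0.0, 0.999, -0.041, 0.0]
contact_force: [0.1, 0.1, -1.4]
gripper_width: 39.0
clock: 36.28
tcp_pos: [611.5, -19.3, 16.0]
tcp_rot: [0.0, 0.999, -0.04, 0.001]
contact_force: [0.1, -0.1, -0.6]
gripper_width: 39.0
t 36.27 pos [611.5 -19.3  16. ] yaw -4.6 q6 -0.01 w 39.0 | tx -0.3 ty 0.3 tz 8.5 turn -0.0
```

```bash
python3 -m crank '[{"tx":0,"ty":0,"tz":3,"turn":0},{"tx":0,"ty":0,"tz":6,"turn":0},{"tx":0,"ty":0,"tz":8,"turn":0},{"tx":0,"ty":0,"tz":8,"turn":0}]'; python3 -m crank '[{"tx":0,"ty":0,"tz":0,"turn":0},{"tx":0,"ty":0,"tz":0,"turn":0},{"tx":0,"ty":0,"tz":0,"turn":0},{"tx":0,"ty":0,"tz":-30,"turn":0},{"tx":0,"ty":0,"tz":-80,"turn":0},{"tx":0,"ty":0,"tz":-110,"turn":0}]' 0.4; python3 chk.py; python3 -c "
from meas import *
go(478,-388.5,60,-5)"
```

```text
clock: 36.78
tcp_pos: [611.0, -19.2, 7.2]
tcp_rot: [0.0, 0.999, -0.04, 0.0]
contact_force: [0.5, -0.1, -1.4]
gripper_width: 39.2
clock: 37.52
tcp_pos: [611.8, -19.3, 120.3]
tcp_rot: [0.0, 0.999, -0.04, 0.002]
contact_force: [-0.2, 0.1, -0.4]
gripper_width: 59.4
top [(402, -222, 86, 'G'), (423, -294, 169, '-'), (478, -389, 211, 'G'), (633, -152, 143, '-'), (667, -367, 157, '-')]
scene [(682, -456, 18, '-'), (660, -360, 225, '-'), (478, -388, 230, 'G'), (644, -158, 79, '-'), (421, -292, 177, '-'), (403, -221, 86, 'G')]
t 37.62 pos [613.1 -19.4 122.2] yaw -4.6 q6 -0.01 w 59.8 | tx -105.4 ty 378.8 tz 61.4 turn 0.4
```

```bash
python3 -m crank '[{"tx":-105,"ty":379,"tz":0,"turn":0},{"tx":-105,"ty":379,"tz":0,"turn":0},{"tx":-105,"ty":379,"tz":0,"turn":0},{"tx":-105,"ty":379,"tz":0,"turn":0},{"tx":-105,"ty":379,"tz":0,"turn":0},{"tx":-105,"ty":379,"tz":0,"turn":0},{"tx":-105,"ty":379,"tz":30,"turn":0},{"tx":-105,"ty":379,"tz":60,"turn":0}]' 0.5; python3 -m crank '[{"tx":0,"ty":0,"tz":20,"turn":0},{"tx":0,"ty":0,"tz":35,"turn":0},{"tx":0,"ty":0,"tz":35,"turn":0}]';python3 -c "
from h import *
go(478,-388.5,4.5,-5)"; python3 chk.py k3
```

```text
clock: 38.62
tcp_pos: [474.4, -390.0, 55.3]
tcp_rot: [-0.0, 0.999, -0.042, -0.0]
contact_force: [0.1, 0.7, -0.4]
gripper_width: 64.2
clock: 39.0
tcp_pos: [475.5, -387.8, 21.1]
tcp_rot: [-0.001, 0.999, -0.04, -0.001]
contact_force: [0.4, -0.4, -0.6]
gripper_width: 64.2
t 39.00 pos [ 475.5 -387.8   21.1] yaw -4.6 q6 -0.66 w 64.2 | tx 2.5 ty 0.5 tz 16.6 turn 0.4
top [(402, -222, 85, 'G'), (456, -385, 2748, '-'), (667, -367, 156, '-')]
scene [(682, -456, 16, '-'), (660, -360, 223, '-'), (463, -391, 2644, '-'), (402, -221, 85, 'G')]
```

View pics/k3.png

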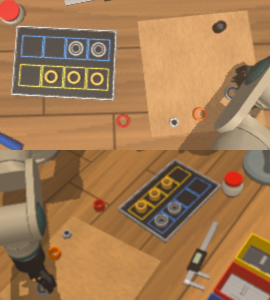

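Two bearings and three bushes sit centred in their squares. Last bearing.

```bash
python3 -m crank '[{"tx":2,"ty":0.5,"tz":7,"turn":0},{"tx":2,"ty":0.5,"tz":12,"turn":0},{"tx":2,"ty":0.5,"tz":15.5,"turn":0},{"tx":2,"ty":0.5,"tz":15.5,"turn":0},{"tx":2,"ty":0.5,"tz":15.5,"turn":0}]' 0.5; python3 -m crank '[{"tx":0,"ty":0,"tz":0,"turn":0},{"tx":0,"ty":0,"tz":0,"turn":0},{"tx":0,"ty":0,"tz":0,"turn":0},{"tx":0,"ty":0,"tz":0,"turn":0},{"tx":0,"ty":0,"tz":0,"turn":0},{"tx":0,"ty":0,"tz":0,"turn":0}]' -0.6; python3 -m crank '[{"tx":0,"ty":0,"tz":-20,"turn":0},{"tx":0,"ty":0,"tz":-60,"turn":0},{"tx":0,"ty":0,"tz":-80,"turn":0},{"tx":0,"ty":0,"tz":-80,"turn":0}]'; python3 -c "
from h import *
go(621.6,108,88,-4.6)"
```

```text
clock: 39.72
tcp_pos: [477.8, -389.3, 6.9]
tcp_rot: [0.0, 0.999, -0.04, 0.0]
contact_force: [-0.1, -0.4, 0.0]
gripper_width: 64.1
clock: 40.48
tcp_pos: [478.1, -389.5, 7.6]
tcp_rot: [0.0, 0.999, -0.04, 0.001]
contact_force: [0.1, 0.3, 5.2]
gripper_width: 39.3
clock: 40.98
tcp_pos: [478.5, -389.8, 88.8]
tcp_rot: [0.001, 0.999, -0.04, 0.001]
contact_force: [-0.2, -0.4, -1.1]
gripper_width: 38.9
t 40.98 pos [ 478.5 -389.8   88.8] yaw -4.6 q6 -0.66 w 38.9 | tx 102.6 ty -507.8 tz -0.1 turn -0.0
```

```bash
python3 -m crank '[{"tx":103,"ty":-508,"tz":0,"turn":0},{"tx":103,"ty":-508,"tz":0,"turn":0},{"tx":103,"ty":-508,"tz":0,"turn":0},{"tx":103,"ty":-508,"tz":0,"turn":0},{"tx":103,"ty":-508,"tz":0,"turn":0},{"tx":103,"ty":-508,"tz":0,"turn":0},{"tx":103,"ty":-508,"tz":0,"turn":0},{"tx":103,"ty":-508,"tz":0,"turn":0}]';python3 -c "
from h import *
go(621.6,108,88,-4.6)"
```

```text
clock: 41.98
tcp_pos: [615.6, 93.2, 84.7]
tcp_rot: [0.0, 0.999, -0.04, -0.001]
contact_force: [0.6, -0.9, -0.4]
gripper_width: 39.1
t 41.98 pos [615.6  93.2  84.7] yaw -4.6 q6 0.17 w 39.1 | tx 4.8 ty -15.3 tz -3.4 turn -0.0
```

```bash
python3 -m crank '[{"tx":4,"ty":-12,"tz":30,"turn":0},{"tx":4,"ty":-12,"tz":50,"turn":0},{"tx":4,"ty":-12,"tz":60,"turn":0},{"tx":4,"ty":-12,"tz":65,"turn":0},{"tx":4,"ty":-12,"tz":65,"turn":0},{"tx":4,"ty":-12,"tz":65,"turn":0}]';python3 -c "
from h import *
go(621.6,108,9.3,-4.6)"
```

```text
clock: 42.72
tcp_pos: [621.8, 102.5, 22.8]
tcp_rot: [-0.0, 0.999, -0.041, 0.001]
contact_force: [0.6, -0.2, -0.9]
gripper_width: 38.5
t 42.73 pos [621.8 102.5  22.8] yaw -4.7 q6 0.19 w 38.5 | tx -0.7 ty -5.5 tz 13.5 turn -0.1
```

```bash
python3 -m crank '[{"tx":-0.5,"ty":-5.5,"tz":0,"turn":0},{"tx":-0.5,"ty":-5.5,"tz":5,"turn":0},{"tx":-0.5,"ty":-5.5,"tz":9,"turn":0},{"tx":-0.5,"ty":-5.5,"tz":12.5,"turn":0},{"tx":-0.5,"ty":-5.5,"tz":12.5,"turn":0}]';python3 -c "
from h import *
go(621.6,108,9,-4.6)"
```

```text
clock: 43.35
tcp_pos: [621.1, 108.3, 8.9]
tcp_rot: [0.0, 0.999, -0.04, -0.0]
contact_force: [-0.1, 0.4, -0.4]
gripper_width: 38.6
t 43.35 pos [621.1 108.3   8.9] yaw -4.6 q6 0.19 w 38.6 | tx 0.6 ty 0.3 tz -0.1 turn -0.0
```

```bash
python3 -m crank '[{"tx":0,"ty":0,"tz":0,"turn":0},{"tx":0,"ty":0,"tz":0,"turn":0},{"tx":0,"ty":0,"tz":0,"turn":0},{"tx":0,"ty":0,"tz":-40,"turn":0},{"tx":0,"ty":0,"tz":-100,"turn":0},{"tx":0,"ty":0,"tz":-160,"turn":0},{"tx":0,"ty":0,"tz":-220,"turn":0},{"tx":0,"ty":0,"tz":-280,"turn":0}]' 0.4;  python3 -m crank '[{"tx":0,"ty":0,"tz":-75,"turn":30},{"tx":0,"ty":0,"tz":-75,"turn":85},{"tx":0,"ty":0,"tz":-75,"turn":85}]' 1; python3 -c "
from h import *
go(461.8,335.5,352,-90)"
```

```text
clock: 44.35
tcp_pos: [620.8, 108.4, 291.5]
tcp_rot: [0.0, 0.999, -0.04, 0.0]
contact_force: [0.3, 0.7, -0.1]
gripper_width: 59.8
clock: 44.72
tcp_pos: [621.4, 108.5, 366.6]
tcp_rot: [-0.001, 0.948, -0.319, 0.002]
contact_force: [0.7, 0.4, -1.5]
gripper_width: 84.9
t 44.73 pos [621.4 108.5 366.6] yaw -37.2 q6 0.76 w 84.9 | tx -264.5 ty -84.3 tz 14.0 turn 52.8
```

```bash
python3 -m crank '[{"tx":-264,"ty":-84,"tz":0,"turn":53},{"tx":-264,"ty":-84,"tz":0,"turn":53},{"tx":-264,"ty":-84,"tz":0,"turn":53},{"tx":-264,"ty":-84,"tz":0,"turn":53},{"tx":-264,"ty":-84,"tz":0,"turn":53},{"tx":-264,"ty":-84,"tz":0,"turn":53},{"tx":-264,"ty":-84,"tz":0,"turn":53}]' 1; python3 -c "
from meas import *
go(461.8,335.5,352,-90)
T=viewer.grab_frame('top');S=viewer.grab_frame('scene')
cv2.imwrite('pics/top8.png',T);cv2.imwrite('pics/scene8.png',S)
for n,I in(('top',T),('scene',S)): print(n,*fit(n,I))
show(T,'pics/t8c.png',235,165,355,255,6);show(S,'pics/s8c.png',260,70,390,265,4)"
```

```text
clock: 45.6
tcp_pos: [460.6, 333.5, 364.3]
tcp_rot: [0.0, 0.709, -0.706, 0.0]
contact_force: [-0.1, 0.1, 0.2]
gripper_width: 85.6
t 45.60 pos [460.6 333.5 364.3] yaw -89.8 q6 2.13 w 85.6 | tx -2.0 ty -1.2 tz 12.3 turn 0.2
top [ 5.77686830e+02  7.80375693e+01 -8.27028523e-02] 8 0.04969177455048788
scene [ 5.77919992e+02  7.83967102e+01 -5.63951023e-02] 7 0.7022712318270724
```

View pics/t8c.png

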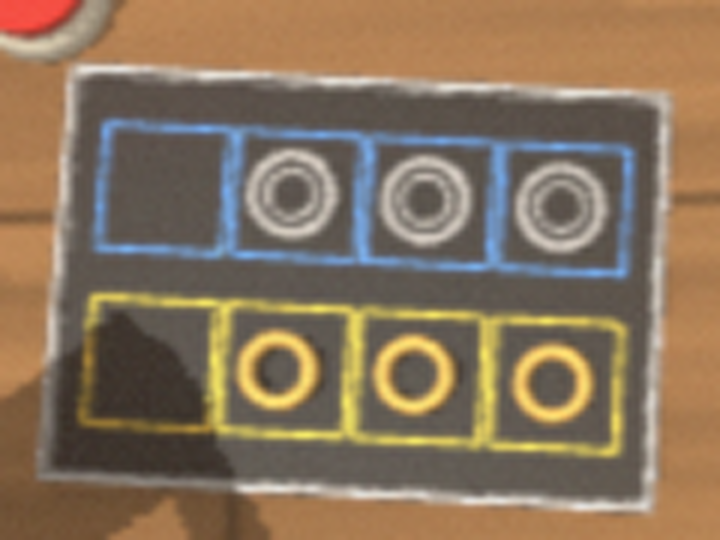

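View pics/top8.png

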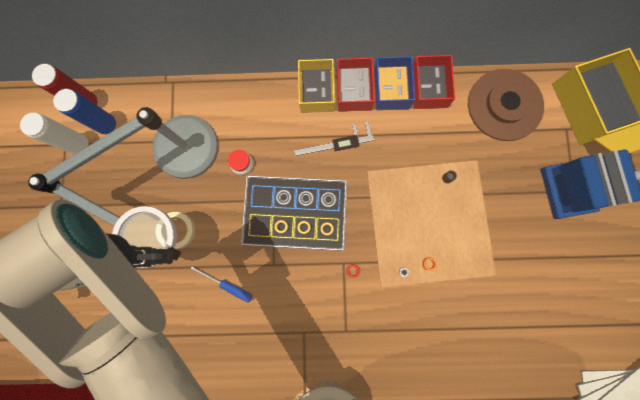

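View pics/s8c.png

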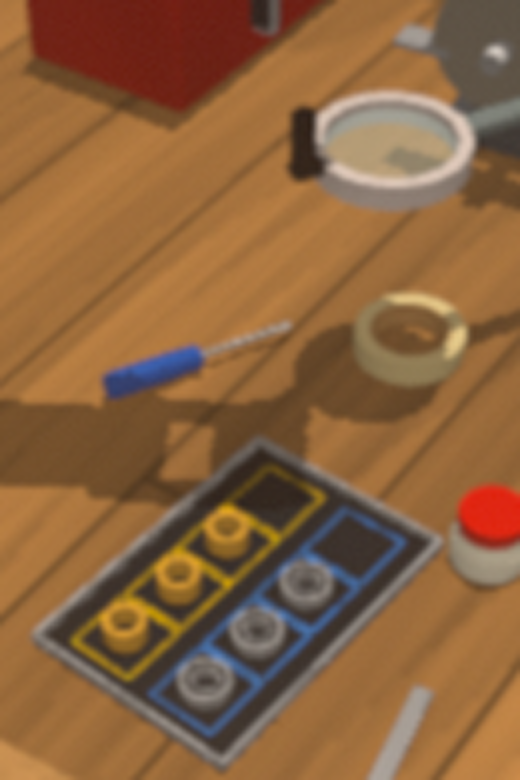

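Top view: bearings are centred in blue squares (292,194), (426,200), (561,207) and bushes in yellow squares (277,370), (414,374), (553,382), crop pixels. No bearing or bush is left on the cardboard. Now back to the knob.

```bash
python3 - <<'E'
from meas import *
from scipy.optimize import least_squares
for n in("top","scene"):
    for k in("lens","grip","elbow"):
        print(n,k,[(np.round(m['xy'],1).tolist(),round(m['p'],2)) for m in viewer.mark_of(n,k)[:3]])
print("E2",atz("top",[38,182],255),"post",atz("top",[147,116],258))
# post fit: E1 (506,345) E2; G1 (499.4,5.4) G2(461.8,335.5)
E2=atz("top",[38,182],255)[:2]
def f(v):
    P=v[:2];A=v[2:4];B=v[4:6]
    n=np.linalg.norm
    return [(n(P-A)-280)*5,(n(P-B)-280)*5,(n(A-[499.,5.4])-344)*3,(n(B-[461.8,335.5])-344)*3,*(A-[506,345]),*(B-E2),*(P-[784,396])]
s=least_squares(f,[785,397,506,345,*E2]); P=s.x[:2]; print(np.round(s.x,1),np.round(s.fun,1))
def grip_for(L,P):
    d=L-P; D=np.linalg.norm(d); a=np.arctan2(d[1],d[0])
    al=np.arccos((280**2+D*D-260**2)/(2*280*D))
    for sg in(1,-1):
        E=P+280*np.array([np.cos(a+sg*al),np.sin(a+sg*al)]); u=(L-E)/260
        b=np.arctan2(u[1],u[0])-(a+sg*al); b=(b+np.pi)%(2*np.pi)-np.pi
        print("E",E,"bend",b,"grip",L+84*u)
grip_for(np.array([577.4,79.]),P)
go(461.8,335.5,242,-90)
E
```

```text
top lens [([140.5, 235.4], 0.86)]
top grip [([169.4, 254.7], 0.96)]
top elbow [([42.2, 181.6], 0.61)]
scene lens [([354.8, 107.0], 0.79)]
scene grip [([350.0, 271.5], 0.73), ([332.8, 101.8], 0.62)]
scene elbow [([423.1, 79.4], 0.59)]
E2 [635.76398943 637.83450041 255.        ] post [782.20645072 393.56673849 258.        ]
[782.8 396.5 506.9 348.9 634.1 633.7] [ 0.2  0.1 -1.3  1.3  0.9  3.9 -1.6 -4.1 -1.2  0.5]
E [833.95712641 121.17156493] bend -1.5914855505104504 grip [494.51231301  65.37534056]
E [510.76160148 330.31518825] bend 1.591485550510451 grip [598.92932875  -2.19413774]
t 46.00 pos [460.6 333.6 364.2] yaw -89.9 q6 2.13 w 85.4 | tx -1.9 ty -1.2 tz 122.2 turn 0.1
```

```bash
python3 -m crank '[{"tx":-2,"ty":-1,"tz":50,"turn":0},{"tx":-2,"ty":-1,"tz":75,"turn":0},{"tx":-2,"ty":-1,"tz":90,"turn":0},{"tx":-2,"ty":-1,"tz":105,"turn":0},{"tx":-2,"ty":-1,"tz":115,"turn":0},{"tx":-2,"ty":-1,"tz":120,"turn":0},{"tx":-2,"ty":-1,"tz":120,"turn":0}]' 1;python3 -m crank '[{"tx":0,"ty":0,"tz":0,"turn":0},{"tx":0,"ty":0,"tz":0,"turn":0},{"tx":0,"ty":0,"tz":0,"turn":0},{"tx":0,"ty":0,"tz":0,"turn":0},{"tx":0,"ty":0,"tz":0,"turn":0},{"tx":0,"ty":0,"tz":0,"turn":0},{"tx":0,"ty":0,"tz":0,"turn":0},{"tx":0,"ty":0,"tz":0,"turn":0}]' -0.7; python3 -c "
from h import *
go(599,-2.2,242)"
```

```text
clock: 46.88
tcp_pos: [461.3, 336.0, 244.3]
tcp_rot: [-0.0, 0.708, -0.706, 0.0]
contact_force: [0.4, -0.1, 0.1]
gripper_width: 85.5
clock: 47.88
tcp_pos: [461.3, 336.0, 244.5]
tcp_rot: [-0.0, 0.708, -0.706, 0.0]
contact_force: [-0.6, -1.3, 3.6]
gripper_width: 21.0
t 47.88 pos [461.3 336.  244.5] yaw -89.9 q6 2.13 w 21.0 | tx 338.5 ty -136.8 tz 2.5 turn 0.0
```

```bash
python3 -m crank '[{"tx":20,"ty":-8,"tz":0,"turn":0},{"tx":45,"ty":-18,"tz":0,"turn":0},{"tx":75,"ty":-30,"tz":0,"turn":0},{"tx":105,"ty":-42,"tz":0,"turn":0},{"tx":135,"ty":-54,"tz":0,"turn":0},{"tx":165,"ty":-66,"tz":0,"turn":0},{"tx":190,"ty":-77,"tz":0,"turn":0},{"tx":200,"ty":-81,"tz":0,"turn":0}]'; python3 -c "
from h import *
go(599,-2.2,244)"
```

```text
clock: 48.88
tcp_pos: [543.3, 135.4, 244.4]
tcp_rot: [-0.001, 0.708, -0.706, -0.0]
contact_force: [-0.9, 4.1, 3.6]
gripper_width: 20.7
t 48.88 pos [543.3 135.4 244.4] yaw -89.9 q6 1.75 w 20.7 | tx 137.7 ty -55.5 tz 0.3 turn 0.0
```

```bash
python3 -m crank '[{"tx":20,"ty":-8,"tz":0,"turn":0},{"tx":45,"ty":-18,"tz":0,"turn":0},{"tx":75,"ty":-30,"tz":0,"turn":0},{"tx":105,"ty":-42,"tz":0,"turn":0},{"tx":125,"ty":-50,"tz":0,"turn":0},{"tx":137,"ty":-55,"tz":0,"turn":0},{"tx":138,"ty":-55.5,"tz":0,"turn":0},{"tx":138,"ty":-55.5,"tz":0,"turn":0}]'; python3 -c "
from meas import *
go(599,-2.2,244)
T=viewer.grab_frame('top');S=viewer.grab_frame('scene')
cv2.imwrite('pics/top9.png',T);cv2.imwrite('pics/scene9.png',S)
for n in('top','scene'):print([(np.round(m['xy'],1),np.round(atz(n,m['xy'],218),1),m['p']) for m in viewer.mark_of(n,'lens')[:2]])
show(S,'pics/s9c.png',240,60,440,260,4)"
```

```text
clock: 49.88
tcp_pos: [598.5, -2.3, 244.4]
tcp_rot: [0.001, 0.708, -0.706, 0.001]
contact_force: [-0.2, -4.0, 5.0]
gripper_width: 19.9
t 49.88 pos [598.5  -2.3 244.4] yaw -89.9 q6 1.50 w 19.9 | tx -0.1 ty -0.5 tz 0.4 turn 0.0
[(array([285.8, 198.7]), array([586.5,  80.7, 218. ]), 0.68)]
[]
```

View pics/s9c.png

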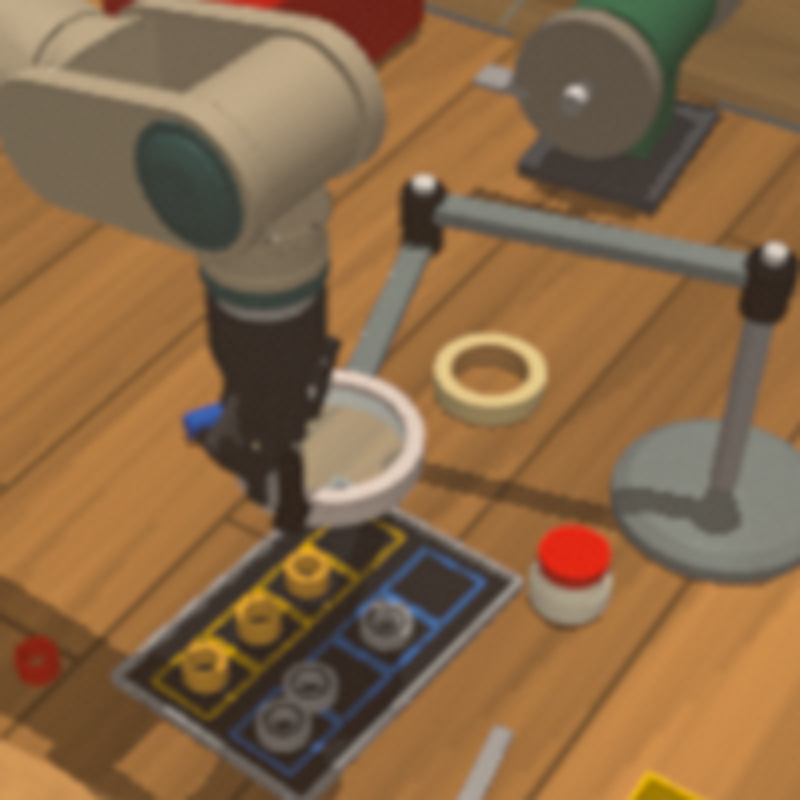

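View pics/top9.png

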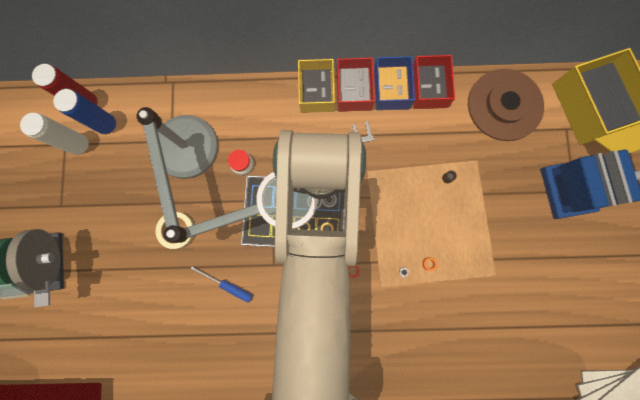

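The middle bearing has been knocked out of its square towards its neighbour (scene crop (310,685)). I'll swing the magnifier off again and mend that.

```bash
python3 -m crank '[{"tx":-20,"ty":8,"tz":0,"turn":0},{"tx":-45,"ty":18,"tz":0,"turn":0},{"tx":-75,"ty":30,"tz":0,"turn":0},{"tx":-105,"ty":42,"tz":0,"turn":0},{"tx":-135,"ty":54,"tz":0,"turn":0},{"tx":-165,"ty":66,"tz":0,"turn":0},{"tx":-190,"ty":77,"tz":0,"turn":0},{"tx":-200,"ty":81,"tz":0,"turn":0}]'; python3 -c "
from h import *
go(462,335.5,244)"
```

```text
clock: 51.08
tcp_pos: [516.2, 199.6, 243.4]
tcp_rot: [0.001, 0.709, -0.706, -0.001]
contact_force: [-0.3, -0.0, -0.2]
gripper_width: 13.2
t 51.08 pos [516.2 199.6 243.4] yaw -89.7 q6 1.87 w 13.2 | tx -136.1 ty 53.6 tz -0.6 turn 0.0
```

The grip has lost the knob (13.2 mm). Looking.

```bash
python3 -c "
from meas import *
T=viewer.grab_frame('top');S=viewer.grab_frame('scene')
cv2.imwrite('pics/top10.png',T)
for n in('top','scene'):
  for k in('lens','grip'):print(n,k,[(np.round(m['xy'],1),np.round(atz(n,m['xy'],218 if k=='lens' else 256),1),m['p']) for m in viewer.mark_of(n,k)[:2]])
show(S,'pics/s10c.png',240,60,440,260,4)"
```

```text
top lens [(array([405.5, 278.1]), array([ 398.6, -185.4,  218. ]), 0.74)]
top grip []
scene lens [(array([341. , 138.4]), array([551.8, 237.5, 218. ]), 0.87)]
scene grip [(array([326.6, 144.3]), array([555.9, 150.4, 256. ]), 0.57)]
```

View pics/s10c.png

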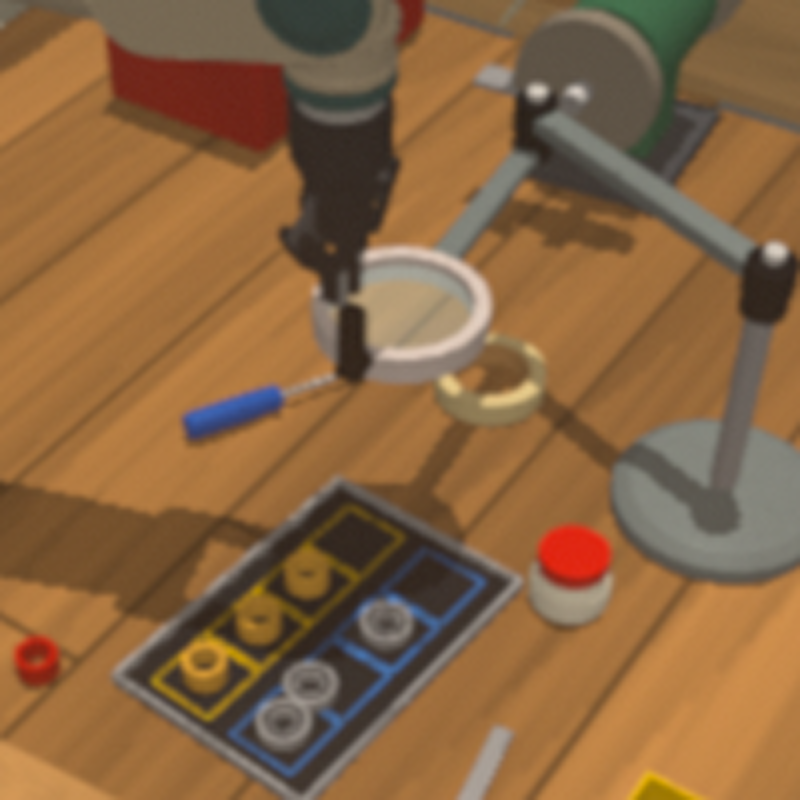

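View pics/top10.png

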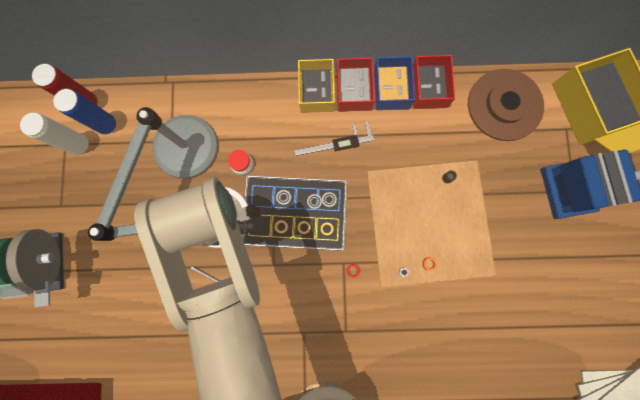

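```bash
python3 -m crank '[{"tx":0,"ty":0,"tz":-50,"turn":0},{"tx":0,"ty":0,"tz":-100,"turn":0},{"tx":0,"ty":100,"tz":-110,"turn":0},{"tx":0,"ty":130,"tz":-110,"turn":0},{"tx":0,"ty":130,"tz":-110,"turn":0},{"tx":0,"ty":130,"tz":-110,"turn":0},{"tx":0,"ty":130,"tz":-110,"turn":0}]' 1; python3 -c "
from meas import *
T=viewer.grab_frame('top');S=viewer.grab_frame('scene')
for n in('top','scene'):
  for k in('lens','grip','elbow'):print(n,k,[(np.round(m['xy'],1),np.round(atz(n,m['xy'],dict(lens=218,grip=256,elbow=255)[k]),1),m['p']) for m in viewer.mark_of(n,k)[:2]])
cv2.imwrite('pics/k11.png',np.vstack([cv2.resize(T[140:280,120:360],None,fx=3,fy=3),cv2.resize(S[60:140,240:400],(720,160*0+360))])[:600*2]);show(T,'pics/t11.png',60,140,360,300,2);show(S,'pics/s11.png',240,60,440,260,3)
go(0,0,0)"
```

```text
clock: 52.25
tcp_pos: [388.1, 197.6, 353.7]
tcp_rot: [0.0, 0.708, -0.707, -0.0]
contact_force: [0.6, 0.5, 0.0]
gripper_width: 85.2
top lens [(array([216.8, 214.9]), array([553.3, 241.2, 218. ]), 0.72)]
top grip []
top elbow [(array([101.9, 232. ]), array([518.6, 486. , 255. ]), 0.59)]
scene lens [(array([339.7, 139.4]), array([551.1, 231.1, 218. ]), 0.76)]
scene grip [(array([324.9, 141.1]), array([543.4, 159.9, 256. ]), 0.72)]
scene elbow [(array([375.5,  83.2]), array([511.4, 521.9, 255. ]), 0.84), (array([319. , 230.5]), array([ 722.4, -128.8,  255. ]), 0.63)]
t 52.65 pos [387.4 197.8 354.1] yaw -89.9 q6 1.96 w 85.4 | tx 196.8 ty 387.8 tz 354.2 turn 0.0
```

View pics/t11.png

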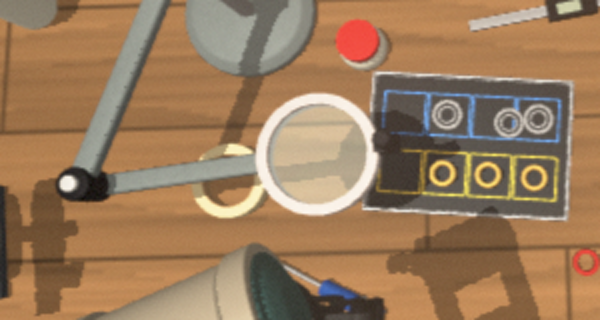

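View pics/s11.png

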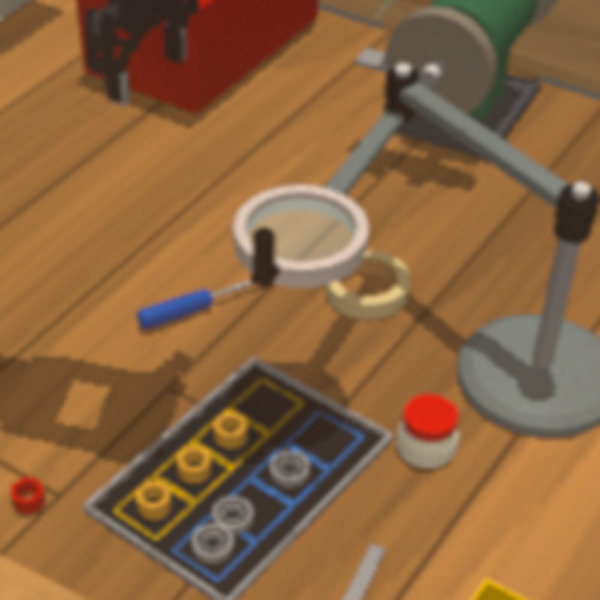

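```bash
python3 -c "
from h import *
L=atz('top',[219,217],222);E=atz('top',[95,231.5],275);G=atz('top',[253.5,209],275);print(L,E,G)
u=(L-E)[:2];print(np.linalg.norm(u),L[:2]+84*u/np.linalg.norm(u))
for px in([328,138],[327.7,153]): print(atz('scene',px,282 if px[1]<145 else 232))
g=(L[:2]+84*u/np.linalg.norm(u)); go(g[0],g[1],352,-90)
"
```

```text
[547.85584255 234.91671885 222.        ] [518.66852144 489.5227573  275.        ] [557.71758783 145.51119794 275.        ]
256.2735540890309 [557.42270941 151.46328838]
[560.95887503 150.36365301 282.        ]
[565.04869793 142.79856197 232.        ]
t 52.65 pos [387.4 197.8 354.1] yaw -89.9 q6 1.96 w 85.4 | tx 46.7 ty -169.9 tz 2.0 turn 0.1
```

```bash
python3 -m crank '[{"tx":50,"ty":-172,"tz":0,"turn":0},{"tx":50,"ty":-172,"tz":0,"turn":0},{"tx":50,"ty":-172,"tz":0,"turn":0},{"tx":50,"ty":-172,"tz":0,"turn":0},{"tx":50,"ty":-172,"tz":30,"turn":0},{"tx":50,"ty":-172,"tz":50,"turn":0},{"tx":50,"ty":-172,"tz":50,"turn":0}]' 1; python3 -c "
from meas import *
S=viewer.grab_frame('scene')
show(S,'pics/s12.png',280,80,400,200,5)
go(559,148,242,-90)"
```

```text
clock: 53.52
tcp_pos: [558.2, 148.5, 303.2]
tcp_rot: [0.001, 0.708, -0.706, -0.001]
contact_force: [0.8, -0.2, 0.4]
gripper_width: 85.2
t 53.58 pos [558.7 148.5 304.8] yaw -89.8 q6 1.76 w 85.3 | tx 0.5 ty -0.3 tz 62.8 turn 0.2
```

View pics/s12.png

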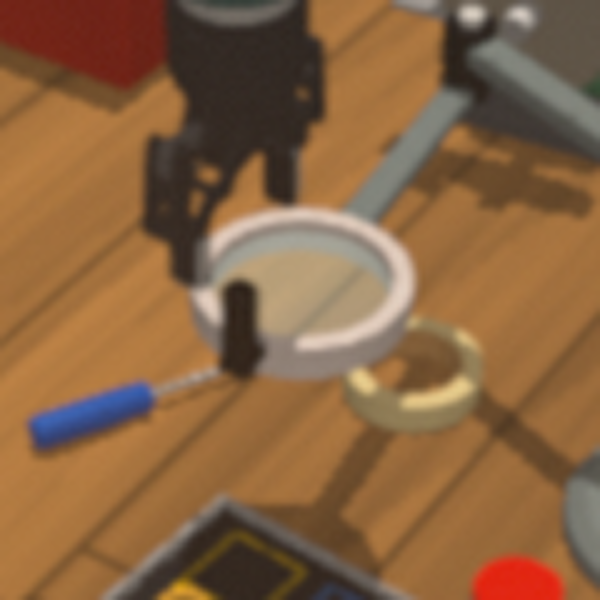

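```bash
python3 -m crank '[{"tx":3,"ty":-5,"tz":0,"turn":0},{"tx":3,"ty":-5,"tz":15,"turn":0},{"tx":3,"ty":-5,"tz":30,"turn":0},{"tx":3,"ty":-5,"tz":45,"turn":0},{"tx":3,"ty":-5,"tz":55,"turn":0},{"tx":3,"ty":-5,"tz":62,"turn":0},{"tx":3,"ty":-5,"tz":62,"turn":0}]' 1; python3 -c "
from meas import *
S=viewer.grab_frame('scene')
show(S,'pics/s13.png',280,80,400,200,5)
go(559,148,242,-90)"
```

```text
clock: 54.45
tcp_pos: [564.1, 145.2, 241.8]
tcp_rot: [0.0, 0.708, -0.706, -0.0]
contact_force: [0.1, -0.0, 0.1]
gripper_width: 85.3
t 54.50 pos [564.3 145.3 242.4] yaw -89.9 q6 1.76 w 85.3 | tx -2.7 ty 5.3 tz 0.4 turn 0.1
```

View pics/s13.png

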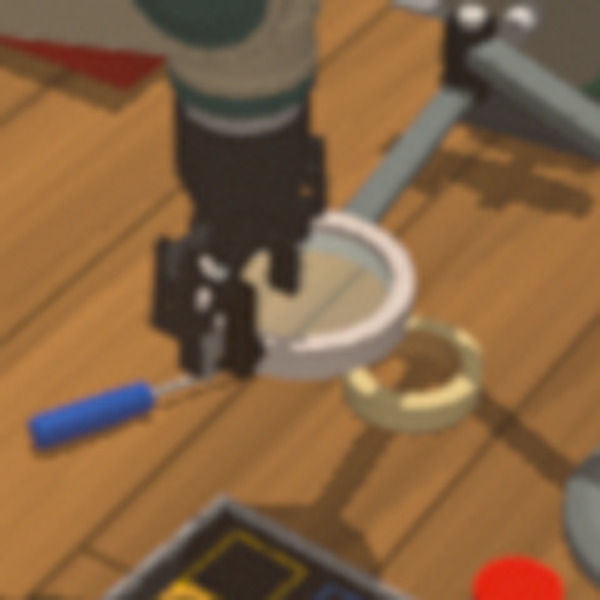

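```bash
python3 -m crank '[{"tx":2,"ty":0,"tz":0,"turn":0},{"tx":2,"ty":0,"tz":0,"turn":0},{"tx":2,"ty":0,"tz":0,"turn":0},{"tx":2,"ty":0,"tz":0,"turn":0},{"tx":2,"ty":0,"tz":0,"turn":0},{"tx":2,"ty":0,"tz":0,"turn":0},{"tx":2,"ty":0,"tz":0,"turn":0},{"tx":2,"ty":0,"tz":0,"turn":0}]' -0.7; python3 -c "
from meas import *
go(462,335,242)"
```

```text
clock: 55.5
tcp_pos: [564.5, 143.5, 243.0]
tcp_rot: [-0.001, 0.708, -0.706, 0.0]
contact_force: [1.5, 3.1, 5.8]
gripper_width: 20.7
t 55.50 pos [564.5 143.5 243. ] yaw -89.8 q6 1.75 w 20.7 | tx -191.8 ty 101.9 tz 1.0 turn 0.0
```

```bash
python3 -m crank '[{"tx":-15,"ty":8,"tz":0,"turn":0},{"tx":-38,"ty":20,"tz":0,"turn":0},{"tx":-63,"ty":33,"tz":0,"turn":0},{"tx":-88,"ty":46,"tz":0,"turn":0},{"tx":-113,"ty":60,"tz":0,"turn":0},{"tx":-138,"ty":73,"tz":0,"turn":0},{"tx":-150,"ty":80,"tz":0,"turn":0},{"tx":-155,"ty":82,"tz":0,"turn":0}]'; python3 -m crank '[{"tx":-15,"ty":8,"tz":0,"turn":0},{"tx":-33,"ty":17,"tz":0,"turn":0},{"tx":-37,"ty":20,"tz":0,"turn":0},{"tx":-37,"ty":20,"tz":0,"turn":0}]'
```

```text
clock: 56.5
tcp_pos: [482.2, 297.3, 243.0]
tcp_rot: [0.0, 0.707, -0.707, 0.001]
contact_force: [1.9, -6.0, 5.5]
gripper_width: 20.5
clock: 57.0
tcp_pos: [461.8, 335.0, 242.9]
tcp_rot: [-0.0, 0.708, -0.706, 0.0]
contact_force: [-0.9, 2.3, 5.5]
gripper_width: 20.5
```

Still held at 20.5 mm. Releasing, rising, and measuring the displaced bearing.

```bash
python3 -m crank '[{"tx":0,"ty":0,"tz":0,"turn":0},{"tx":0,"ty":0,"tz":0,"turn":0},{"tx":0,"ty":0,"tz":0,"turn":0},{"tx":0,"ty":0,"tz":0,"turn":0},{"tx":0,"ty":0,"tz":-40,"turn":0},{"tx":0,"ty":0,"tz":-100,"turn":0},{"tx":0,"ty":0,"tz":-110,"turn":0}]' 1; python3 -c "
from meas import *
T=viewer.grab_frame('top');S=viewer.grab_frame('scene')
cv2.imwrite('pics/top14.png',T)
show(T,'pics/t14.png',235,165,355,255,6);show(S,'pics/s14.png',250,60,390,260,4)
print([(np.round(m['xy'],1),np.round(atz('top',m['xy'],11),1),round(m['p'],2)) for m in viewer.silhouettes('top','bearing0_mid')])
print([(np.round(m['xy'],1),np.round(atz('scene',m['xy'],11),1),round(m['p'],2)) for m in viewer.silhouettes('scene','bearing0_mid')])
"
```

```text
clock: 57.88
tcp_pos: [462.4, 335.3, 357.7]
tcp_rot: [-0.004, 0.708, -0.706, 0.001]
contact_force: [-0.4, 0.1, 0.3]
gripper_width: 85.1
[(array([330.3, 197.2]), array([617. , -26.2,  11. ]), 0.45)]
[(array([308.9, 239.6]), array([603.1, -18.4,  11. ]), 0.47)]
```

View pics/t14.png

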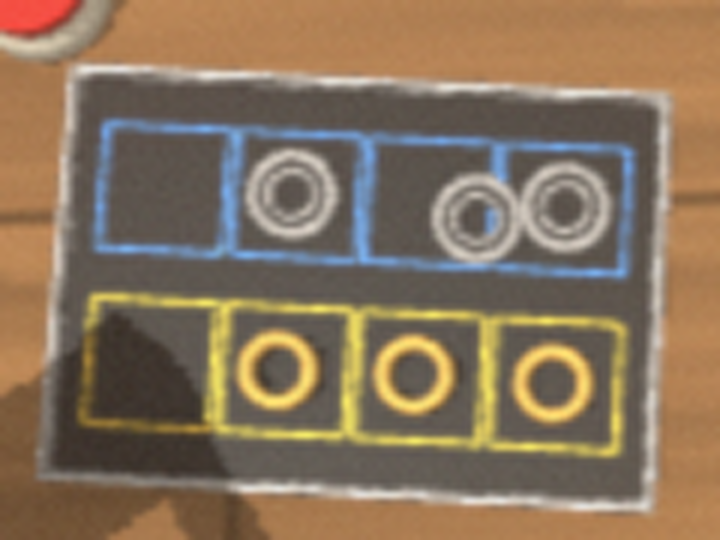

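View pics/s14.png

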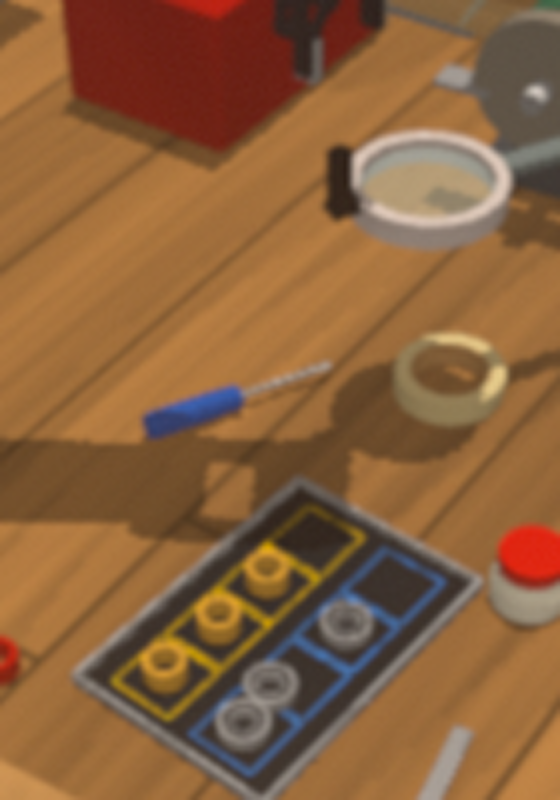

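```bash
python3 -c "
from meas import *
for a,b in(((478,218),(268,686)),((566,207),(243,722)),((292,194),(347,623))):
  pt=[a[0]/6+235-.4,a[1]/6+165-.4]; ps=[b[0]/4+250-.4,b[1]/4+60-.4]
  print(atz('top',pt,13)[:2],atz('scene',ps,13)[:2])
go(605,13,354,-4.6)"
```

```text
[607.3085066   19.88722067] [604.58225147  21.46021427]
[611.35597701 -22.05450279] [608.92175221 -18.63609702]
[621.44178249 108.20733303] [620.45917137 111.46024332]
t 58.08 pos [461.7 334.9 350.5] yaw -89.9 q6 2.13 w 85.4 | tx 322.2 ty -142.5 tz -3.3 turn -85.3
```

```bash
python3 -m crank '[{"tx":315,"ty":-145,"tz":0,"turn":-85},{"tx":315,"ty":-145,"tz":0,"turn":-85},{"tx":315,"ty":-145,"tz":0,"turn":-85},{"tx":315,"ty":-145,"tz":0,"turn":-85},{"tx":315,"ty":-145,"tz":50,"turn":-85},{"tx":315,"ty":-145,"tz":100,"turn":-85},{"tx":315,"ty":-145,"tz":150,"turn":-85},{"tx":315,"ty":-145,"tz":200,"turn":-85}]' 0.5;python3 -m crank '[{"tx":0,"ty":0,"tz":50,"turn":0},{"tx":0,"ty":0,"tz":90,"turn":0},{"tx":0,"ty":0,"tz":90,"turn":0}]'; python3 -c "
from h import *
go(606.5,20,6.5,-4.6)"
```

```text
clock: 59.08
tcp_pos: [606.5, 19.2, 152.2]
tcp_rot: [0.0, 0.998, -0.063, -0.002]
contact_force: [0.2, 0.6, -0.8]
gripper_width: 63.9
clock: 59.45
tcp_pos: [603.9, 20.7, 60.7]
tcp_rot: [0.0, 0.998, -0.065, -0.005]
contact_force: [-0.3, 0.5, 0.6]
gripper_width: 63.6
t 59.45 pos [603.9  20.7  60.7] yaw -7.4 q6 0.10 w 63.6 | tx 3.3 ty 0.2 tz 54.2 turn -2.8
```

```bash
python3 -m crank '[{"tx":2,"ty":0,"tz":15,"turn":-3},{"tx":2,"ty":0,"tz":30,"turn":-3},{"tx":2,"ty":0,"tz":32,"turn":-3},{"tx":2,"ty":0,"tz":32,"turn":-3}]'; python3 -c "
from h import *
go(606.5,20,6.5,-4.6)
S=viewer.grab_frame('scene');cv2.imwrite('pics/s15.png',cv2.resize(S[170:270,250:380],None,fx=5,fy=5,interpolation=cv2.INTER_CUBIC))"
```

```text
clock: 59.95
tcp_pos: [609.6, 20.3, 34.9]
tcp_rot: [0.0, 0.999, -0.039, 0.0]
contact_force: [0.6, 0.1, 0.5]
gripper_width: 64.1
t 59.95 pos [609.6  20.3  34.9] yaw -4.4 q6 0.05 w 64.1 | tx -3.1 ty 0.6 tz 28.4 turn 0.2
```

View pics/s15.png

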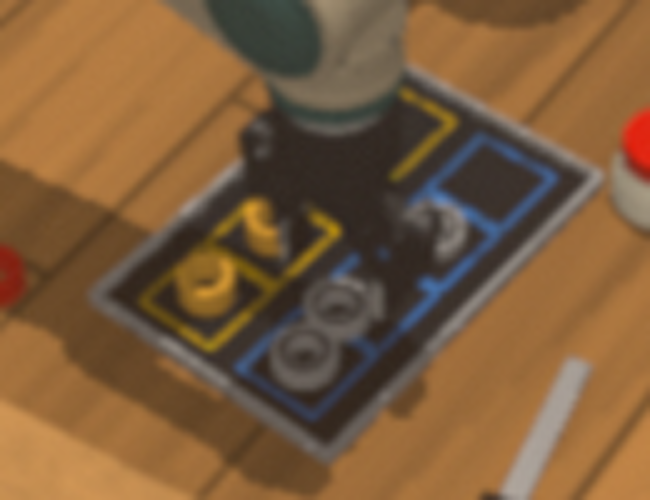

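```bash
python3 -m crank '[{"tx":-3,"ty":0.5,"tz":8,"turn":0},{"tx":-3,"ty":0.5,"tz":16,"turn":0},{"tx":-3,"ty":0.5,"tz":23,"turn":0},{"tx":-3,"ty":0.5,"tz":27,"turn":0},{"tx":-3,"ty":0.5,"tz":27,"turn":0}]'; python3 -m crank '[{"tx":0,"ty":0,"tz":0,"turn":0},{"tx":0,"ty":0,"tz":0,"turn":0},{"tx":0,"ty":0,"tz":0,"turn":0},{"tx":0,"ty":0,"tz":0,"turn":0},{"tx":0,"ty":0,"tz":0,"turn":0},{"tx":0,"ty":0,"tz":0,"turn":0}]' -0.6; python3 -m crank '[{"tx":0,"ty":0,"tz":-15,"turn":0},{"tx":0,"ty":0,"tz":-30,"turn":0},{"tx":0,"ty":0,"tz":-30,"turn":0}]'; python3 -c "
from h import *
go(616.4,44.2,38,-4.6)"
```

```text
clock: 60.62
tcp_pos: [606.2, 20.1, 6.8]
tcp_rot: [0.0, 0.999, -0.039, -0.0]
contact_force: [0.5, 0.5, 0.5]
gripper_width: 64.1
clock: 61.38
tcp_pos: [607.0, 20.1, 8.2]
tcp_rot: [0.0, 0.999, -0.039, 0.001]
contact_force: [-0.7, 1.0, 6.3]
gripper_width: 38.9
clock: 61.75
tcp_pos: [607.6, 20.0, 39.5]
tcp_rot: [0.0, 0.999, -0.039, 0.002]
contact_force: [0.3, -0.1, -0.7]
gripper_width: 39.0
t 61.75 pos [607.6  20.   39.5] yaw -4.4 q6 0.05 w 39.0 | tx 6.9 ty -24.8 tz 1.6 turn 0.2
```

```bash
python3 -m crank '[{"tx":7,"ty":-24.5,"tz":0,"turn":0},{"tx":7,"ty":-24.5,"tz":0,"turn":0},{"tx":7,"ty":-24.5,"tz":15,"turn":0},{"tx":7,"ty":-24.5,"tz":20,"turn":0},{"tx":7,"ty":-24.5,"tz":20,"turn":0}]';python3 -c "
from h import *
go(616.4,44.2,8.5,-4.6)"
```

```text
clock: 62.38
tcp_pos: [614.6, 43.5, 16.1]
tcp_rot: [0.0, 0.999, -0.039, -0.001]
contact_force: [0.3, 0.5, 0.1]
gripper_width: 39.1
t 62.38 pos [614.6  43.5  16.1] yaw -4.5 q6 0.09 w 39.1 | tx 1.8 ty -0.9 tz 7.6 turn 0.1
```

```bash
python3 -m crank '[{"tx":1.5,"ty":-1,"tz":3,"turn":0},{"tx":1.5,"ty":-1,"tz":6,"turn":0},{"tx":1.5,"ty":-1,"tz":8,"turn":0},{"tx":1.5,"ty":-1,"tz":8,"turn":0},{"tx":1.5,"ty":-1,"tz":8,"turn":0}]';python3 -m crank '[{"tx":0,"ty":0,"tz":0,"turn":0},{"tx":0,"ty":0,"tz":0,"turn":0},{"tx":0,"ty":0,"tz":0,"turn":0},{"tx":0,"ty":0,"tz":-40,"turn":0},{"tx":0,"ty":0,"tz":-100,"turn":0},{"tx":0,"ty":0,"tz":-160,"turn":0},{"tx":0,"ty":0,"tz":-220,"turn":0},{"tx":0,"ty":0,"tz":-280,"turn":0}]' 0.4;  python3 -m crank '[{"tx":0,"ty":0,"tz":-75,"turn":30},{"tx":0,"ty":0,"tz":-75,"turn":85},{"tx":0,"ty":0,"tz":-75,"turn":85}]' 1; python3 -c "
from h import *
go(461.8,335.0,352,-90)"
```

```text
clock: 63.0
tcp_pos: [617.0, 44.9, 9.4]
tcp_rot: [0.0, 0.999, -0.039, 0.0]
contact_force: [0.1, 0.6, -0.3]
gripper_width: 38.5
clock: 64.0
tcp_pos: [616.5, 44.9, 291.6]
tcp_rot: [0.0, 0.999, -0.039, 0.0]
contact_force: [0.4, 0.6, -0.4]
gripper_width: 59.7
clock: 64.38
tcp_pos: [617.1, 44.8, 366.6]
tcp_rot: [-0.001, 0.948, -0.317, 0.002]
contact_force: [-0.2, 0.3, -0.6]
gripper_width: 85.5
t 64.38 pos [617.1  44.8 366.6] yaw -37.0 q6 0.66 w 85.5 | tx -298.7 ty -138.2 tz 14.0 turn 53.0
```

```bash
python3 -m crank '[{"tx":-299,"ty":-138,"tz":0,"turn":31},{"tx":-299,"ty":-138,"tz":0,"turn":31},{"tx":-299,"ty":-138,"tz":0,"turn":31},{"tx":-299,"ty":-138,"tz":0,"turn":31},{"tx":-299,"ty":-138,"tz":0,"turn":31},{"tx":-299,"ty":-138,"tz":0,"turn":31},{"tx":-299,"ty":-138,"tz":0,"turn":31},{"tx":-299,"ty":-138,"tz":0,"turn":31}]' 1; python3 -c "
from meas import *
go(461.8,335.0,242,-68)
T=viewer.grab_frame('top');S=viewer.grab_frame('scene')
show(T,'pics/t16.png',235,165,355,255,6);show(S,'pics/s16.png',260,70,390,265,3)"
```

```text
clock: 65.38
tcp_pos: [459.8, 333.4, 364.3]
tcp_rot: [0.0, 0.831, -0.557, 0.0]
contact_force: [0.0, -0.1, -0.5]
gripper_width: 85.3
t 65.38 pos [459.8 333.4 364.3] yaw -67.7 q6 1.74 w 85.3 | tx -0.8 ty -2.5 tz 122.3 turn 0.3
```

View pics/t16.png

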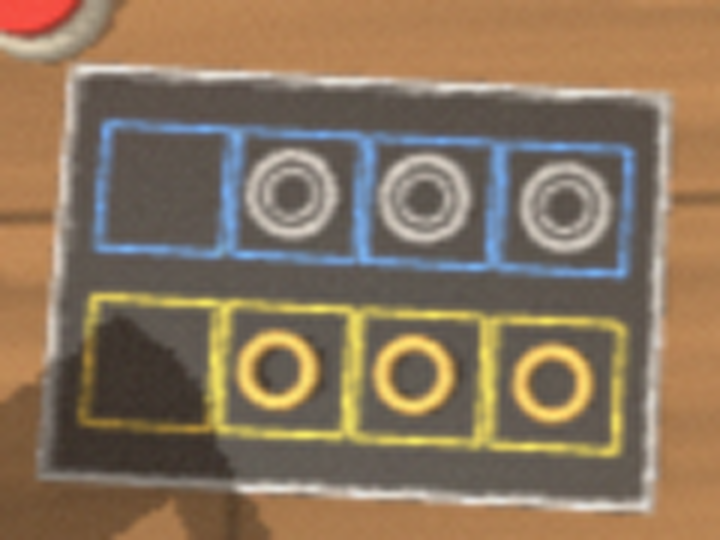

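View pics/s16.png

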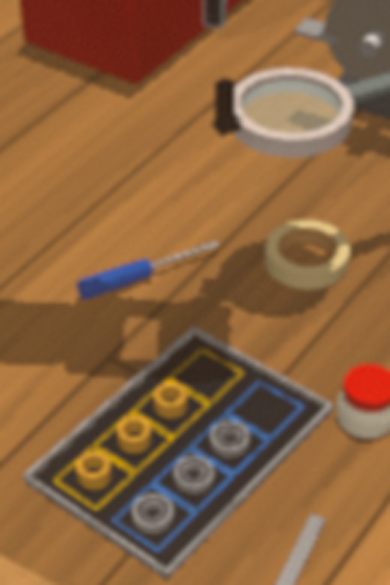

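All six are centred again: bearings at crop (292,194), (425,199), (566,207). Taking the knob.

```bash
python3 -m crank '[{"tx":-1,"ty":-2,"tz":50,"turn":0},{"tx":-1,"ty":-2,"tz":75,"turn":0},{"tx":-1,"ty":-2,"tz":90,"turn":0},{"tx":-1,"ty":-2,"tz":105,"turn":0},{"tx":-1,"ty":-2,"tz":115,"turn":0},{"tx":-1,"ty":-2,"tz":121,"turn":0},{"tx":-1,"ty":-2,"tz":121,"turn":0}]' 1;python3 -m crank '[{"tx":0,"ty":0,"tz":0,"turn":0},{"tx":0,"ty":0,"tz":0,"turn":0},{"tx":0,"ty":0,"tz":0,"turn":0},{"tx":0,"ty":0,"tz":0,"turn":0},{"tx":0,"ty":0,"tz":0,"turn":0},{"tx":0,"ty":0,"tz":0,"turn":0},{"tx":0,"ty":0,"tz":0,"turn":0},{"tx":0,"ty":0,"tz":0,"turn":0}]' -0.7; python3 -c "
from h import *
go(599,-2.2,242)"
```

```text
clock: 66.35
tcp_pos: [460.8, 335.7, 243.3]
tcp_rot: [0.0, 0.831, -0.557, 0.0]
contact_force: [0.3, -0.6, 0.5]
gripper_width: 85.3
clock: 67.35
tcp_pos: [460.9, 335.7, 243.6]
tcp_rot: [-0.0, 0.831, -0.557, 0.0]
contact_force: [-0.9, -1.3, 2.5]
gripper_width: 20.6
t 67.35 pos [460.9 335.7 243.6] yaw -67.7 q6 1.75 w 20.6 | tx 365.0 ty 0.8 tz 1.6 turn 0.0
```

```bash
python3 -m crank '[{"tx":15,"ty":0,"tz":0,"turn":0},{"tx":38,"ty":0,"tz":0,"turn":0},{"tx":63,"ty":0,"tz":0,"turn":0},{"tx":88,"ty":0,"tz":0,"turn":0},{"tx":113,"ty":0,"tz":0,"turn":0},{"tx":138,"ty":0,"tz":0,"turn":0},{"tx":163,"ty":0,"tz":0,"turn":0},{"tx":185,"ty":0,"tz":0,"turn":0}]'; python3 -m crank '[{"tx":22,"ty":0,"tz":0,"turn":0},{"tx":45,"ty":0,"tz":0,"turn":0},{"tx":70,"ty":0,"tz":0,"turn":0},{"tx":95,"ty":0,"tz":0,"turn":0},{"tx":120,"ty":0,"tz":0,"turn":0},{"tx":145,"ty":0,"tz":0,"turn":0},{"tx":165,"ty":0,"tz":0,"turn":0},{"tx":175,"ty":0,"tz":0,"turn":0}]'; python3 -c "
from h import *
go(599,-2.2,244)"
```

```text
clock: 68.35
tcp_pos: [531.5, 164.0, 243.5]
tcp_rot: [-0.001, 0.831, -0.556, -0.0]
contact_force: [0.7, 4.1, 2.3]
gripper_width: 20.6
clock: 69.35
tcp_pos: [597.8, 1.9, 243.5]
tcp_rot: [-0.0, 0.831, -0.557, -0.0]
contact_force: [-2.9, 2.7, 4.6]
gripper_width: 20.7
t 69.35 pos [597.8   1.9 243.5] yaw -67.6 q6 1.12 w 20.7 | tx 4.2 ty 0.4 tz -0.5 turn 0.0
```

```bash
python3 -m crank '[{"tx":4,"ty":0.5,"tz":0,"turn":0},{"tx":4,"ty":0.5,"tz":0,"turn":0},{"tx":4,"ty":0.5,"tz":0,"turn":0}]'; python3 -c "
from h import *
go(599,-2.2,244)";  python3 -m crank '[{"tx":0,"ty":0,"tz":0,"turn":0},{"tx":0,"ty":0,"tz":0,"turn":0},{"tx":0,"ty":0,"tz":0,"turn":0},{"tx":0,"ty":0,"tz":0,"turn":0},{"tx":0,"ty":0,"tz":-40,"turn":0},{"tx":0,"ty":0,"tz":-100,"turn":0},{"tx":0,"ty":0,"tz":-110,"turn":0}]' 1; python3 -c "
from h import *
go(400,-300,350)"
```

```text
clock: 69.72
tcp_pos: [598.8, -1.7, 243.5]
tcp_rot: [0.0, 0.83, -0.557, 0.001]
contact_force: [0.8, -2.0, 4.0]
gripper_width: 20.6
t 69.72 pos [598.8  -1.7 243.5] yaw -67.7 q6 1.12 w 20.6 | tx 0.5 ty 0.1 tz -0.5 turn 0.0
clock: 70.6
tcp_pos: [599.4, -1.1, 359.0]
tcp_rot: [-0.002, 0.831, -0.557, 0.004]
contact_force: [-0.0, 0.7, -0.0]
gripper_width: 85.5
t 70.60 pos [599.4  -1.1 359. ] yaw -67.6 q6 1.12 w 85.5 | tx 200.6 ty 298.1 tz 7.4 turn 0.0
```

```bash
python3 -m crank '[{"tx":200,"ty":298,"tz":0,"turn":0},{"tx":200,"ty":298,"tz":0,"turn":0},{"tx":200,"ty":298,"tz":0,"turn":0},{"tx":200,"ty":298,"tz":0,"turn":0},{"tx":200,"ty":298,"tz":0,"turn":0},{"tx":200,"ty":298,"tz":0,"turn":0},{"tx":200,"ty":298,"tz":0,"turn":0},{"tx":200,"ty":298,"tz":0,"turn":0}]' 1; python3 -c "
from meas import *
T=viewer.grab_frame('top');S=viewer.grab_frame('scene')
cv2.imwrite('pics/top17.png',T);cv2.imwrite('pics/scene17.png',S)
for n in('top','scene'):
  for k in('lens','grip'):print(n,k,[(np.round(m['xy'],1),np.round(atz(n,m['xy'],218 if k=='lens' else 256),1),round(m['p'],2)) for m in viewer.mark_of(n,k)[:2]])
show(T,'pics/t17.png',235,155,365,265,6);show(S,'pics/s17.png',240,110,400,270,4)"
```

```text
clock: 71.6
tcp_pos: [399.4, -299.1, 352.9]
tcp_rot: [-0.0, 0.831, -0.557, -0.0]
contact_force: [-0.4, -0.3, 0.2]
gripper_width: 85.3
top lens []
top grip [(array([321.4, 185.3]), array([608.8,  -2.9, 256. ]), 0.82), (array([338.5, 145.1]), array([699.8, -44.2, 256. ]), 0.52)]
scene lens [(array([320.8, 169.7]), array([580.6,  83.6, 218. ]), 0.72)]
scene grip [(array([311.9, 179.5]), array([606. ,   4.9, 256. ]), 0.85)]
```

View pics/t17.png

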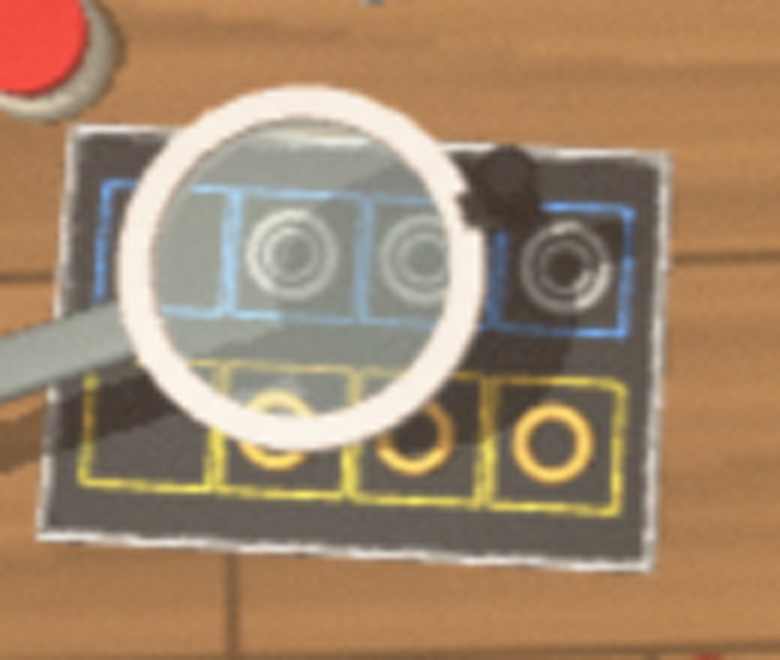

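View pics/s17.png

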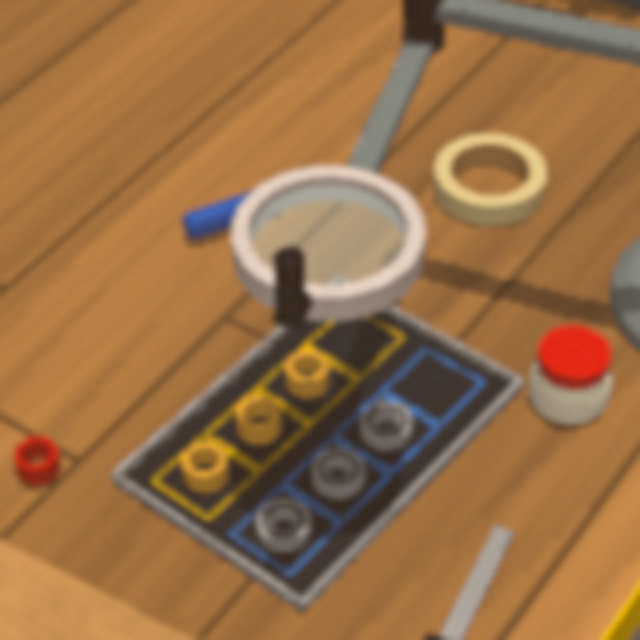

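```bash
cat > lens.py <<'E'
from meas import *
from scipy.optimize import least_squares
def lens(n,I,c0,sel):
    # fit: outer silhouette = hull of projected top(230) & bottom(206) circles r=70
    h=cv2.cvtColor(I,cv2.COLOR_BGR2HSV); k=4
    x0,y0,x1,y1=sel
    J=cv2.resize(I[y0:y1,x0:x1],None,fx=k,fy=k,interpolation=cv2.INTER_CUBIC); H=cv2.cvtColor(J,cv2.COLOR_BGR2HSV)
    m=cv2.inRange(H,(0,0,150),(180,60,255)) if n=="scene" else cv2.inRange(H,(0,0,205),(180,30,255))
    c,_=cv2.findContours(m,cv2.RETR_EXTERNAL,cv2.CHAIN_APPROX_NONE); c=max(c,key=lambda a:cv2.contourArea(cv2.convexHull(a)))
    mk=np.zeros_like(m); hull=cv2.convexHull(c); cv2.fillConvexPoly(mk,hull,1); M=cv2.moments(hull)
    cen=np.array([M['m10'],M['m01']])/M['m00']/k+[x0,y0]-.4
    a=np.linspace(0,2*np.pi,90)
    def mod(v):
        P=np.array([proj(n,(v[0]+70*np.cos(t),v[1]+70*np.sin(t),z)) for z in(206,230) for t in a],np.float32)
        hh=cv2.convexHull(P); MM=cv2.moments(hh); return np.array([MM['m10'],MM['m01']])/MM['m00'],cv2.contourArea(hh)
    r_=least_squares(lambda v:mod(v)[0]-cen,c0)
    print(n,"lens",np.round(r_.x,1),"px",np.round(cen,1),"area",cv2.contourArea(hull)/k/k,mod(r_.x)[1])
E
python3 -c "
from lens import *
lens('top',cv2.imread('pics/top17.png'),[577,79],(248,164,322,236))
lens('scene',cv2.imread('pics/scene17.png'),[577,79],(290,145,352,193))
print(atz('top',[284.85,199.2],228))"
```

```text
Traceback (most recent call last):
  File "lens.py", line 16, in lens
    r_=least_squares(lambda v:mod(v)[0]-cen,c0)
  File "lens.py", line 16, in <lambda>
    r_=least_squares(lambda v:mod(v)[0]-cen,c0)
                              ~~~^^^
  File "lens.py", line 14, in mod
    P=np.array([proj(n,(v[0]+70*np.cos(t),v[1]+70*np.sin(t),z)) for z in(206,230) for t in a],np.float32)
                ~~~~^^^^^^^^^^^^^^^^^^^^^^^^^^^^^^^^^^^^^^^^^^^
  File "h.py", line 5, in proj
    c=viewer.get_calibration(n); v=c['R']@np.array(X,float)+c['t']; p=c['mtx']@v; return p[:2]/p[2]
ValueError: time passes only in moves, steps and waits
```

```bash
python3 - <<'E'
s=open('h.py').read()
s=s.replace("def proj(","_C={}\ndef cal(n):\n    if n not in _C:_C[n]=viewer.get_calibration(n)\n    return _C[n]\ndef proj(",1)
a,b=s.split("def proj(",1); s=a+"def proj("+b.replace("viewer.get_calibration(n)","cal(n)")
open('h.py','w').write(s)
l=open('lens.py').read().replace("-cen,c0)","-cen,c0,diff_step=.01)")
open('lens.py','w').write(l)
E
python3 -c "
from lens import *
lens('top',cv2.imread('pics/top17.png'),[577,79],(248,164,322,236))
lens('scene',cv2.imread('pics/scene17.png'),[577,79],(290,145,352,193))
print(atz('top',[284.85,199.2],228))"
```

```text
top lens [586.2  81.2] px [285.3 198.8] area 2903.59375 2942.8017210696125
scene lens [576.6  93.1] px [321.5 167.9] area 1298.6875 1509.3386024355423
[583.90840023  81.95410871 228.        ]
```

```bash
python3 -c "
from lens import *
print('knob top',atz('top',[318.8,183.3],282), 'scene', atz('scene',[240+290/4-.4,110+252/4-.4],282))
print('scene ring top',atz('scene',[321.6,167.9],230))
T=cv2.imread('pics/top17.png')
show(T,'pics/t18.png',130,90,330,240,4)
I=cv2.imread('pics/scene17.png');show(I,'pics/s18.png',285,140,355,200,10)"
```

```text
knob top [608.72594859   2.44731855 282.        ] scene [607.17459137   5.47608891 282.        ]
scene ring top [585.64885315  80.69164629 230.        ]
```

View pics/t18.png

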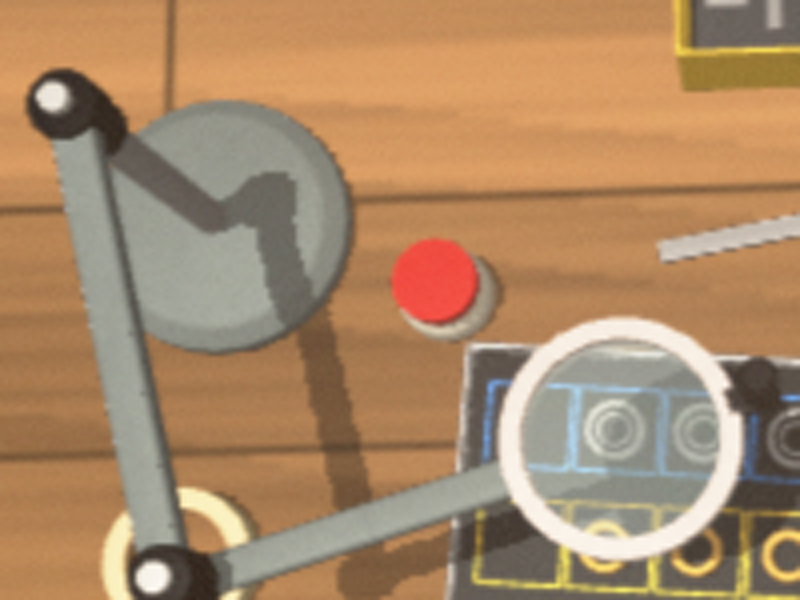

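View pics/s18.png

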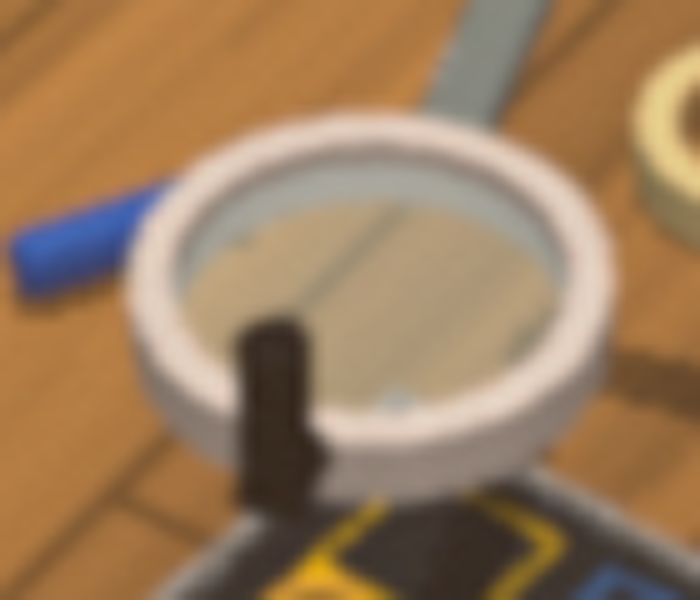

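```bash
python3 -c "
from h import *
def gf(L,P):
    d=L-P; D=np.linalg.norm(d); a=np.arctan2(d[1],d[0])
    al=np.arccos((280**2+D*D-260**2)/(2*280*D)); E=P+280*np.array([np.cos(a-al),np.sin(a-al)]) 
    E2=P+280*np.array([np.cos(a+al),np.sin(a+al)]); E=E if E[0]<E2[0] else E2
    return L+84*(L-E)/260
for P in([782.8,396.5],[785,394]):
    P=np.array(P);A=gf(np.array([585.5,81.]),P);B=gf(np.array([577.3,79.3]),P);print(A,B,B-A)
go(608,3,352,-68)"
```

```text
[6.09633181e+02 5.41379820e-01] [598.82926384  -1.89415495] [-10.80391744  -2.43553477]
[6.09149396e+02 3.97853339e-01] [598.33981586  -2.02235946] [-10.80958062  -2.4202128 ]
t 71.90 pos [ 399.7 -298.8  353.3] yaw -67.6 q6 0.46 w 85.2 | tx -199.4 ty -307.7 tz 1.4 turn 0.4
```

Both cameras put the knob about 10 mm off the finger centre, so the lens is near (585.5,81) instead of (577.3,79.3). I'll regrip with the jaws along x and drag it (-11,-2.5).

```bash
python3 -m crank '[{"tx":-198,"ty":-309,"tz":0,"turn":-80},{"tx":-198,"ty":-309,"tz":0,"turn":-80},{"tx":-198,"ty":-309,"tz":0,"turn":-80},{"tx":-198,"ty":-309,"tz":0,"turn":-80},{"tx":-198,"ty":-309,"tz":0,"turn":-80},{"tx":-198,"ty":-309,"tz":0,"turn":-80},{"tx":-198,"ty":-309,"tz":0,"turn":-80},{"tx":-198,"ty":-309,"tz":0,"turn":-80}]' 1;python3 -m crank '[{"tx":0,"ty":0,"tz":0,"turn":0},{"tx":0,"ty":0,"tz":0,"turn":0}]'; python3 -c "
from h import *
go(609,1.5,242,12)"
```

```text
clock: 72.9
tcp_pos: [610.1, 2.7, 352.6]
tcp_rot: [-0.0, 0.994, 0.111, -0.001]
contact_force: [0.2, 0.3, 0.7]
gripper_width: 84.9
clock: 73.15
tcp_pos: [609.7, 1.3, 353.4]
tcp_rot: [0.0, 0.994, 0.107, 0.0]
contact_force: [-0.3, 0.3, 0.0]
gripper_width: 85.6
t 73.15 pos [609.7   1.3 353.4] yaw 12.3 q6 -0.27 w 85.6 | tx -0.7 ty -0.3 tz 111.4 turn 0.3
```

```bash
python3 -m crank '[{"tx":0,"ty":0,"tz":45,"turn":0},{"tx":0,"ty":0,"tz":65,"turn":0},{"tx":0,"ty":0,"tz":78,"turn":0},{"tx":0,"ty":0,"tz":90,"turn":0},{"tx":0,"ty":0,"tz":102,"turn":0},{"tx":0,"ty":0,"tz":110,"turn":0},{"tx":0,"ty":0,"tz":110,"turn":0}]' 1;python3 -m crank '[{"tx":0,"ty":0,"tz":0,"turn":0},{"tx":0,"ty":0,"tz":0,"turn":0},{"tx":0,"ty":0,"tz":0,"turn":0},{"tx":0,"ty":0,"tz":0,"turn":0},{"tx":0,"ty":0,"tz":0,"turn":0},{"tx":0,"ty":0,"tz":0,"turn":0},{"tx":0,"ty":0,"tz":0,"turn":0},{"tx":0,"ty":0,"tz":0,"turn":0}]' -0.7; python3 -c "
from h import *
go(598.5,-1.5,243)"
```

```text
clock: 74.03
tcp_pos: [609.6, 1.2, 242.7]
tcp_rot: [-0.0, 0.994, 0.108, -0.001]
contact_force: [0.2, -0.3, 0.3]
gripper_width: 85.2
clock: 75.03
tcp_pos: [609.8, 1.2, 243.6]
tcp_rot: [0.0, 0.994, 0.108, 0.0]
contact_force: [-0.9, 0.9, 3.1]
gripper_width: 20.8
t 75.03 pos [609.8   1.2 243.6] yaw 12.4 q6 -0.27 w 20.8 | tx -11.6 ty 0.2 tz 0.6 turn 0.0
```

```bash
python3 -m crank '[{"tx":-4,"ty":0,"tz":0,"turn":0},{"tx":-8,"ty":0,"tz":0,"turn":0},{"tx":-11.3,"ty":0,"tz":0,"turn":0},{"tx":-11.3,"ty":0,"tz":0,"turn":0},{"tx":-11.3,"ty":0,"tz":0,"turn":0}]'; python3 -m crank '[{"tx":0,"ty":0,"tz":0,"turn":0},{"tx":0,"ty":0,"tz":0,"turn":0},{"tx":0,"ty":0,"tz":0,"turn":0},{"tx":0,"ty":0,"tz":0,"turn":0},{"tx":0,"ty":0,"tz":-40,"turn":0},{"tx":0,"ty":0,"tz":-100,"turn":0},{"tx":0,"ty":0,"tz":-110,"turn":0}]' 1; python3 -c "
from h import *
go(400,-300,350)"
```

```text
clock: 75.65
tcp_pos: [598.4, -1.5, 243.6]
tcp_rot: [0.0, 0.994, 0.108, -0.0]
contact_force: [-1.6, -2.7, 4.9]
gripper_width: 20.8
clock: 76.53
tcp_pos: [599.3, -1.2, 359.0]
tcp_rot: [0.001, 0.994, 0.108, 0.004]
contact_force: [0.8, -0.2, -0.6]
gripper_width: 85.5
t 76.53 pos [599.3  -1.2 359. ] yaw 12.4 q6 -0.28 w 85.5 | tx -258.7 ty 249.2 tz 7.4 turn 0.0
```

```bash
python3 -m crank '[{"tx":-258,"ty":249,"tz":0,"turn":0},{"tx":-258,"ty":249,"tz":0,"turn":0},{"tx":-258,"ty":249,"tz":0,"turn":0},{"tx":-258,"ty":249,"tz":0,"turn":0},{"tx":-258,"ty":249,"tz":0,"turn":0},{"tx":-258,"ty":249,"tz":0,"turn":0},{"tx":-258,"ty":249,"tz":0,"turn":0},{"tx":-258,"ty":249,"tz":0,"turn":0}]' 1; python3 -c "
from lens import *
T=viewer.grab_frame('top');S=viewer.grab_frame('scene')
cv2.imwrite('pics/top19.png',T);cv2.imwrite('pics/scene19.png',S)
lens('top',T,[577,79],(248,164,322,236))
show(T,'pics/t19.png',235,155,365,265,6);show(S,'pics/s19.png',260,140,360,240,7)
print('tray',fit('top',T)[0])"
```

```text
clock: 77.53
tcp_pos: [400.1, -299.3, 352.9]
tcp_rot: [-0.0, 0.994, 0.108, -0.0]
contact_force: [-0.8, 0.5, 0.0]
gripper_width: 85.2
top lens [577.2  81.8] px [285.1 202.6] area 2861.125 2950.964209508151
tray [ 5.77797068e+02  7.81796014e+01 -8.18681739e-02]
```

View pics/t19.png

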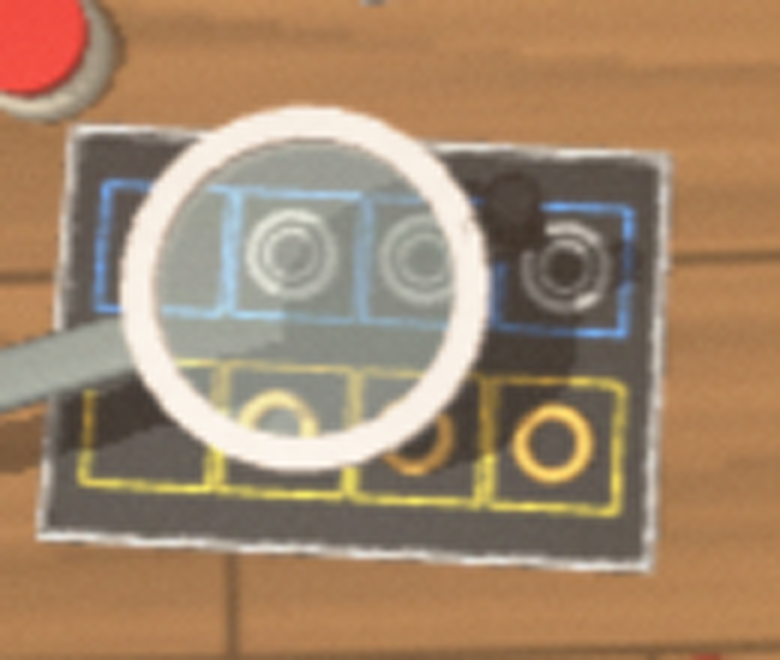

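View pics/s19.png

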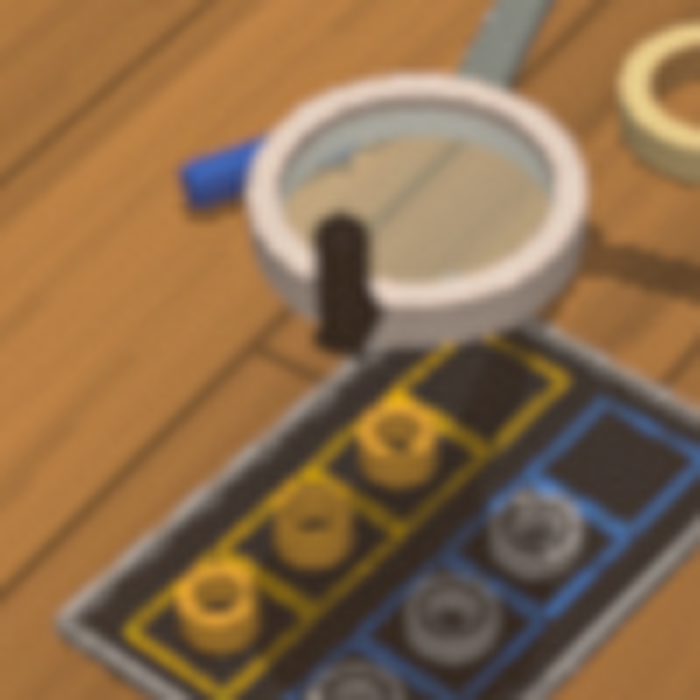

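View pics/top19.png

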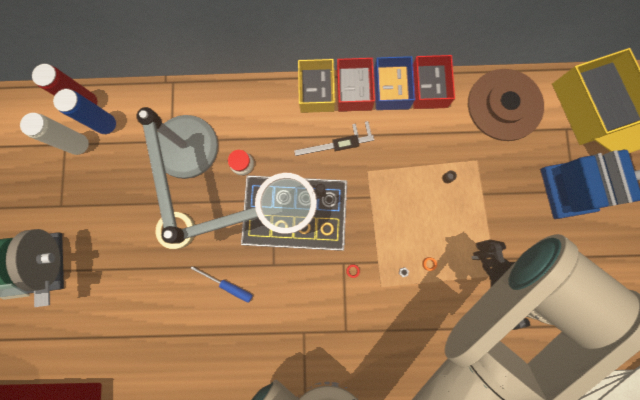

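The lens fits at (577,81.5) and the tray centre at (577.5,79). All six parts are in place and the arm is clear, so I'm handing in.

```bash
python3 -c "
from h import *
print(atz('scene',[319.3,166.7],230))
order.sign_off()"
```

```text
[577.23433543  81.18063325 230.        ]
the job is handed in; nothing more can be done
```

The layout is done and handed in at about 78 s. The three ball bearings lie flat in blue squares, the three bronze bushes stand in yellow squares, and the magnifier's lens is back over the tray.

**Two upsets on the way:**
- A bearing was knocked out of its square just as I first swung the magnifier back, so I swung it off the tray again.
- During that second pull the gripper slipped off the knob. I took hold again, finished clearing the tray and re-laid the bearing.

**Lens position:** After the magnifier was swung back, the lens was about 8 mm off, because the knob sat off-centre in the fingers. I gripped it again and corrected that.

**Last checks:**
- **Parts:** all six were centred and clear of the lines in the unobstructed view before the final swing. After it, the magnifier partly hid some, and what showed had not moved.
- **Lens:** the cameras put it at about (577, 81.5), and the tray centre at about (577.5, 79), so it is centred to roughly 2–3 mm. One earlier automatic lens fit from the scene camera was about 12 mm out in y because the ring was only partly picked up. I dropped that fit and used points read by hand from the scene picture.
- **Other things:** nothing else on the bench was seen to have moved, and the arm stood clear with the gripper open.

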